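# Free the phone from its clamp stand and put it on charge

## Robot

A 6-joint arm with a two-finger parallel gripper is mounted at the origin on the work surface. World frame = base frame: x ahead of the robot, y to its left, z up, the work surface at z = 0. Lengths are in mm, angles in rad, forces in N, time in s.
With the tool pointing down it reaches from about 400 to 925 mm from the base axis. Payload 12.5 kg.
Tool frame: the origin (TCP) lies on the mounting face of the last link; the fingertips stand 190 mm ahead of it and the grasp point (between the pads) lies 171 mm ahead of it; z points along the fingers, y is the line along which they close (so a half turn about z gives the same grasp; the last joint's range is limited). The gripper opens to 95 mm and grips with 3 to 60 N. Pads are 20 mm wide; open, the fingers measure 119 mm over their backs; the gripper's body (75 mm by 180 mm) begins 59 mm behind the grasp point.
Start: joints at [1.191, 0.491, 1.559, -0, 1.092, -0.106], TCP at [168.971, 601.726, 404.761] pointing down, gripper open.
Joint ranges: [-3.1, 3.1], [-0.84, 2.19], [0.05, 2.79], [-1.13, 4.28], [0.06, 2.93], [-2.69, 2.69]. Speed limits (rad/s): [2.22, 2.22, 2.79, 3.14, 3.14, 3.14].

## Interface

Orientations are given as [roll, pitch, yaw] about the fixed x, y, z axes, in that order (R = Rz(yaw) Ry(pitch) Rx(roll)).
In Python, from cell import env gives the robot as it stands.
- The arm moves only by the tool carry_out, never from a script. Its argument "series" is a list of rows, each a list of 5 numbers: the shift along the tool's x, y, z in m, then the turn about the tool's z in degrees, then the opening, from 0 (shut) to 1 (fully open). A call has 1 to 20 rows; each row is the pose to reach, as a shift and turn from the pose commanded when the call began, along the tool's axes at that moment; what a row does not reach only later rows make up. A row lasts 1/8 s, in which the tool goes at most 62.5 mm and 10.7 degrees, less where a joint would pass 70% of its speed; a pose out of reach is approached as far as the arm can. A call with a gripper value outside its range is refused whole. The fingers move at their own pace and stop on an object; the grip force is fixed at half the most. Time passes only in rows, so rows that repeat a pose let the fingers close. It gives the time, the measured TCP pose, the force, the opening and the grip force at its end, in the units of the state.
- env.state(): the state, without advancing time (a new reading comes with each control period).
- env.read_camera(name): name is "scene" or "top" or "wrist"; returns (picture, depth): 480x640x3 uint8, red, green, blue; 480x640 float32, mm along the optical axis (not along the pixel's ray), 0 where there is no reading.
- env.get_calibration(name): a dict with "intrinsics" (3x3 intrinsics, pixels), "cam_to_world" (4x4, takes a point from camera to world coordinates); the wrist camera has in their place "T_tool_cam" (4x4, takes a point from camera to tool coordinates, whose origin is the TCP and whose axes are the flange's). Camera axes: x right, y up, looking along -z (the intrinsics and any distortion apply to the point x, -y, -z); pixel columns grow to the right and rows downward; lengths in mm; the calibration is good to about 2 mm. A picture is of the moment at which its call begins: read the wrist's pose just before it. get_calibration takes no time and is no camera call.
- env.job_done(): hands the job in; it is judged then, once.
The state is a dict: "t": time; "joints": joint angles; "qvel": joint speeds; "tau": joint torques, N m; "eef_pos": TCP position; "tcp_rot": TCP orientation; "ft_force": force on the tool from outside, world axes, zero at the start; "moment": the same for the moment, N m; "opening": opening from 0.0 (shut) to 1.0 (fully open); "grip_force": force on a finger pad.
Only numpy, scipy, OpenCV 4.12 (cv2) and the standard library are available. Lean on these libraries where they do the work, as an engineer would, in place of code of your own. Each camera call takes 0.05 s, during which the arm holds its last target. There are 200 camera calls.

## Task

The phone is held on the sloping streaming stand by a sprung clamp arm. Lift the arm by its tab, reaching in at a slant under the light bar, until it goes over its hold-open point and stays open when you let go; only then take the phone off the stand and lay it down gently on the charging mat, screen up, centred and lengthwise. Leave the clamp open and do not disturb the microphone, the carton or the spectacles.

Things in the scene. Friction and masses are not known exactly. Their poses are not given: they have to be found in the camera images.
- stand: Fixed aluminium phone stand on a 230 x 90 x 12 mm base. Origin on the table under its board's low edge; x level, up the slope (away from the robot), y left, z up. The board, 44 mm wide, rises along +x at 35 degrees from level, from 30 mm above the table at the origin, where a 10 mm ledge stops the phone. A 12 mm round post at x 195 mm carries the light bar by a boom 360 mm up.
- light (a point): Centre of the light bar's underside, 340 mm above the table at x 90 mm in the stand's frame. The bar, 30 mm deep (x), 150 mm wide (y) and 16 mm thick, overhangs the board: a tool standing upright over the phone or tab strikes it; a tool about square to the board (its upper end leaning 35 to 45 degrees towards the stand's -x) passes in front. Axes as the stand's.
- hinge (a point): Point on the hinge axis of the clamp arm, at (123, 0, 143) mm in the stand's frame, near the upper end of the board; the axis runs along the stand's y. A short spring strut sits beside it, 27 mm to +y. Axes as the stand's.
- tab (a point): Middle of the clamp's steel lifting tab: 12 mm wide (y: pinch it so), 10 mm thick (x), 36 mm tall (z), square on the free end of the 12 mm wide arm, 62 mm from the hinge along the arm and 22 mm out from the hinge line. Axes turn with the arm: x to the hinge, y along the hinge axis, z out along the tab (shut: square to the board, 32 mm above the phone's face). It can turn in the pinch.
- clamp (a joint): Clamp arm angle, rad: 0 shut with its rubber foot on the phone's upper end, growing as the tab rises and goes back over the hinge; stop at 2.0. An over-centre spring pulls it shut, about 5 N at the tab, fading to nothing at the hold-open point, about 0.9 to 1.0; past that it swings on by itself to the stop and stays. Let go sooner, it snaps shut.
- phone_center (a point): Centre of the loose phone, a black slab 140 mm long (its x, up the slope at the start), 62 mm wide (y) and 12 mm thick (z, out of the glass screen), about 0.2 kg. It lies on the board screen up and overhangs it by about 9 mm either side, so fingers can close across its width.
- mat_top (a point): Centre of the top face of the fixed charging mat, a white rectangular slab 170 mm long (x), 90 mm wide (y), 10 mm thick, flat on the table; z up. The phone is to lie along its x, either way round.
- mic: Loose bystander: black microphone, 125 mm long and 38 mm thick, lying level 112 mm up on a small tripod of 42 mm foot radius. Origin on the table under the tripod's middle.
- carton: Loose bystander: white paper carton 55 x 85 x 22 mm, origin at the centre of its underside.
- specs: Loose bystander: black spectacles, 120 mm wide (y) and 36 mm high, temples open to +x and 120 mm long, standing on the lenses' lower rims. Origin on the table under the bridge.

How it is judged:
By the outcome, as a careful person would: the job done as asked, in the order asked, and still so for the second after the job is handed in, with the robot touching nothing.
It also fails if it takes over 58 s, if anything falls off the work surface, if the arm or the gripper's body presses on something with over 40 N, if the wrist force passes 120 N, or if a joint passes its speed limit or range.

## Working session

There is one attempt and no reset: what is moved stays moved. The work goes in short steps, Python scripts to look and compute and a tool call to move; the robot and the scene stay as the last step left them, time stands still between calls to the robot, and variables do not carry over. Pictures are saved under pics/ and viewed, at most 10 in all, crops included, and the job is handed in when it is done.

Besides the shell and the picture viewer there is one more tool, called in YAML: its name, and indented under it one key for each argument. carry_out: Moves the arm, as the interface text tells. Its arguments: {"type":"object","properties":{"series":{"type":"array","items":{"type":"array","items":{"type":"number"}}}},"required":["series"]}

```bash
ls; mkdir -p pics
python3 - <<'E'
from cell import env
import cv2,numpy as np
print(env.state())
ims=[]
for n in("scene","top"):
    im,d=env.read_camera(n); np.save(f"pics/{n}_d.npy",d); np.save(f"pics/{n}.npy",im)
    cv2.imwrite(f"pics/{n}.png",im[:,:,::-1]); c=env.get_calibration(n); print(n,c,(d>0).mean())
print(env.get_calibration("wrist"))
E
```

```text
pics
{'t': 0.0, 'joints': array([ 1.19138134e+00,  4.91565513e-01,  1.55943752e+00,  1.83500302e-06,
        1.09167338e+00, -1.05624276e-01]), 'qvel': array([ 1.19602495e-03,  4.10807877e-04, -1.86663207e-03,  7.54354177e-04,
       -1.69988677e-03, -9.19679438e-05]), 'tau': array([ 1.06915060e-03, -6.12653804e+01, -2.58179605e+01,  6.93018758e-02,
        4.82738251e-02, -6.45308046e-05]), 'eef_pos': array([168.97225076, 601.69840717, 404.16203897]), 'tcp_rot': array([-3.14051511e+00, -1.15876382e-04,  2.86780103e+00]), 'ft_force': array([-0.45325865, -0.39626439, -0.26217941]), 'moment': array([-0.00298692,  0.04196994,  0.04202565]), 'grip_force': 0.0, 'opening': 0.9973294043414025}
scene {'intrinsics': array([[488.14487652,   0.        , 314.64246667],
       [  0.        , 488.14487652, 244.98451008],
       [  0.        ,   0.        ,   1.        ]]), 'cam_to_world': array([[ 3.13660107e-01, -8.10167491e-01,  4.95223156e-01,
         1.17723692e+03],
       [ 9.49455528e-01,  2.74361669e-01, -1.52511886e-01,
        -1.64320607e+02],
       [-1.23100796e-02,  5.18029257e-01, 
[... 525 characters left out ...]
470e-03,  1.25579402e-01,  9.92051104e-01,
         1.28610590e+03],
       [ 0.00000000e+00,  0.00000000e+00,  0.00000000e+00,
         1.00000000e+00]])} 0.9961393229166666
{'intrinsics': array([[425.99505749,   0.        , 323.0782606 ],
       [  0.        , 425.99505749, 242.6501152 ],
       [  0.        ,   0.        ,   1.        ]]), 'T_tool_cam': array([[-6.90390533e-04,  9.58153517e-01,  2.86254017e-01,
         8.07059164e+01],
       [ 9.99999464e-01,  4.40681239e-04,  9.36755008e-04,
         9.20109476e-01],
       [ 7.71408331e-04,  2.86254510e-01, -9.58153307e-01,
         2.05812655e+01],
       [ 0.00000000e+00,  0.00000000e+00,  0.00000000e+00,
         1.00000000e+00]])}
```

View pics/scene.png

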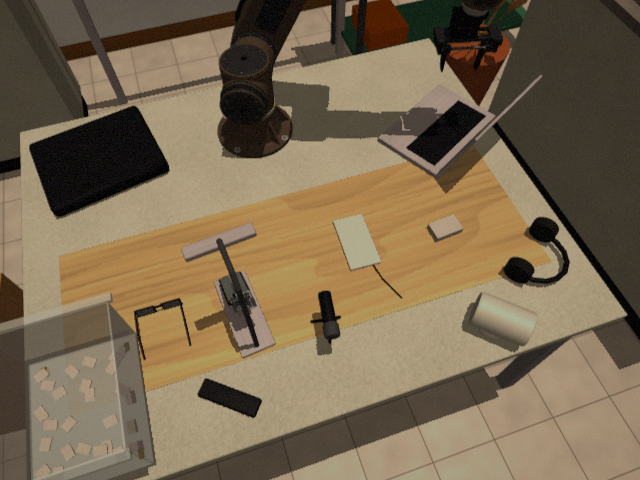

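View pics/top.png

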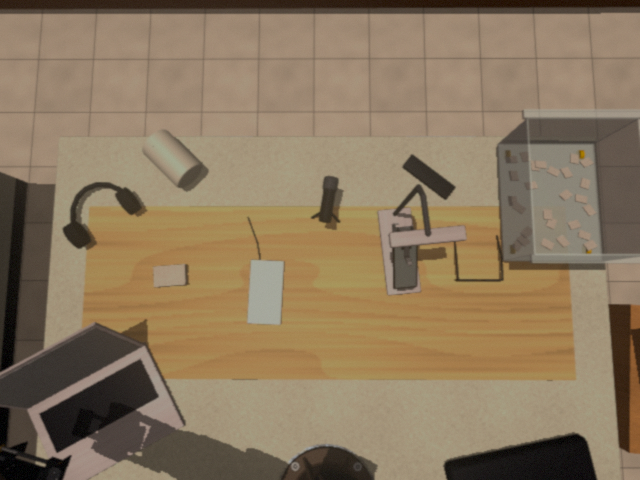

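The scene shows the mat at about (355,242) with the carton to its right, the stand at (240,300) and the light bar at (218,242). In the top view the mat is at (266,292), the stand base at (400,250), the bar at (428,237), the specs at (478,262) and the mic at (328,198). Next I'll measure these with depth.

```bash
cat > h.py <<'E'
import numpy as np,cv2
from scipy.spatial.transform import Rotation as Ro
def cloud(d,K,T):
    v,u=np.mgrid[0:d.shape[0],0:d.shape[1]]
    P=np.stack([(u-K[0,2])/K[0,0]*d,-(v-K[1,2])/K[1,1]*d,-d],-1)
    return P@T[:3,:3].T+T[:3,3]
def toolT(s):
    T=np.eye(4);T[:3,:3]=Ro.from_euler('xyz',s['tcp_rot']).as_matrix();T[:3,3]=s['eef_pos'];return T
def rect(P):
    r=cv2.minAreaRect(P[:,:2].astype(np.float32).reshape(-1,1,2));return np.round(np.r_[r[0],r[1],r[2]],1)
E
python3 - <<'E'
from cell import env
from h import *
for n in("scene","top"):
    c=env.get_calibration(n);d=np.load(f"pics/{n}_d.npy");P=cloud(d,c["intrinsics"],c["cam_to_world"])
    x,y,z=P[...,0],P[...,1],P[...,2]
    im=np.load(f"pics/{n}.npy").astype(int)
    ok=(d>0)&(x>250)&(x<850)&(y>-450)&(y<450)
    print(n,"table z",np.median(z[ok&(abs(z)<8)]))
    def comps(m,name,amin=30):
        k,l,s,ce=cv2.connectedComponentsWithStats(m.astype(np.uint8))
        for i in range(1,k):
            if s[i,4]>=amin: q=P[l==i]; print(name,s[i,4],ce[i].round(),"rect",rect(q),"z",np.percentile(q[:,2],[5,50,95]).round(1))
    comps(ok&(z>6)&(z<17),"low")
    comps(ok&(z>17)&(z<30),"carton")
    comps(ok&(z>325)&(z<375),"bar")
    comps(ok&(z>40)&(z<325),"mid")
E
```

```text
scene table z 0.1728720727928703
low 129 [411. 156.] rect [292.  431.5  87.8  40.9   8.8] z [ 7.4 14.2 16.7]
low 1488 [356. 241.] rect [516.  161.8  91.3 176.6  87.6] z [ 6.5  9.6 13.3]
low 69 [439. 233.] rect [577.9 392.9  82.9  42.9  52.1] z [ 6.6 11.9 16.7]
low 1644 [247. 323.] rect [ 628.7 -193.9  231.1   93.8    5.6] z [ 7.5 11.  14.9]
low 37 [171. 305.] rect [ 552.1 -370.5   42.2    5.    86.5] z [ 6.7 11.2 16.2]
low 681 [221. 393.] rect [ 825.4 -286.6  131.    45.7   51.9] z [10.8 14.3 16.6]
carton 45 [411. 153.] rect [275.3 437.2  25.6  52.1  46.6] z [17.  18.2 20.9]
carton 434 [444. 226.] rect [560.3 411.6  57.8  79.2   2.9] z [18.1 21.6 25.3]
carton 106 [160. 306.] rect [ 552.9 -394.5  108.3   13.8   84.2] z [18.1 25.4 29.4]
carton 41 [184. 317.] rect [ 602.1 -342.9   61.9    5.3    2. ] z [20.8 25.3 29.4]
bar 1468 [221. 247.] rect [ 670.5 -189.8  126.8  150.3    6.7] z [343.2 356.8 365. ]
mid 989 [239. 299.] rect [ 632.2 -193.7  206.5   61.7    5.9] z [ 51.5 119.1 286.1]
mid 682 [328. 315.] rect [747.9  -2.9  37.7 117.4  79.9] z [113.  124.5 130.4]
mid 453 [486. 303.] rect
[... 779 characters left out ...]
.    89.8] z [19.1 27.  29.8]
carton 599 [171. 275.] rect [559.1 412.1  54.6  79.5   4.5] z [18.8 22.6 26.6]
carton 182 [157. 385.] rect [2.863e+02 4.295e+02 7.070e+01 4.070e+01 2.000e-01] z [17.2 19.2 22.3]
bar 1491 [427. 230.] rect [ 669.4 -189.9  125.5  149.9    5.7] z [352.7 358.7 366.5]
mid 759 [179. 171.] rect [820.5 391.3  58.9 115.2   0. ] z [48.7 84.8 96.5]
mid 615 [328. 198.] rect [745.6  -3.5  37.3 115.1  81.9] z [116.3 125.7 132. ]
mid 158 [406. 201.] rect [ 723.5 -182.2   11.9    6.4   55.3] z [ 54.1 200.2 309.5]
mid 118 [401. 228.] rect [ 669.9 -184.5   53.7   21.1   83.1] z [124.1 130.8 141.1]
mid 1020 [405. 267.] rect [ 576.6 -199.6  102.1   63.2    5.6] z [ 45.2  78.3 122. ]
```

carry_out:
  series:
    - [0,0.0,-0.03,0,1]

```text
t: 0.22
eef_pos: [169.0, 601.7, 432.8]
tcp_rot: [-3.137, -0.001, 2.868]
ft_force: [0.5, 0.9, 0.7]
opening: 1.0
grip_force: 0.0
```

carry_out:
  series:
    - [-0.579,-0.395,-0.067,-21.6,1]
    - [-0.579,-0.395,-0.067,-21.6,1]
    - [-0.579,-0.395,-0.067,-21.6,1]
    - [-0.579,-0.395,-0.067,-21.6,1]
    - [-0.579,-0.395,-0.067,-21.6,1]
    - [-0.579,-0.395,-0.067,-21.6,1]
    - [-0.579,-0.395,-0.067,-21.6,1]
    - [-0.579,-0.395,-0.067,-21.6,1]
    - [-0.579,-0.395,-0.067,-21.6,1]
    - [-0.579,-0.395,-0.067,-21.6,1]
    - [-0.579,-0.395,-0.067,-21.6,1]
    - [-0.579,-0.395,-0.067,-21.6,1]
    - [-0.579,-0.395,-0.067,-21.6,1]

```text
t: 1.85
eef_pos: [620.0, 64.2, 501.0]
tcp_rot: [3.141, -0.001, -3.04]
ft_force: [-0.3, 0.2, -1.5]
opening: 1.005
grip_force: 0.0
```

Run:
```python
from cell import env
print(env.state()['joints'])
```

```text
[-2.78708894e-03  4.12739449e-01  1.42881596e+00  2.35952768e-04
  1.30115946e+00 -1.67518574e+00]
```

carry_out:
  series:
    - [-0.38,0,0,0,1]
    - [-0.38,0,0,0,1]
    - [-0.38,0,0,0,1]
    - [-0.38,0,0,0,1]
    - [-0.38,0,0,0,1]
    - [-0.38,0,0,0,1]
    - [-0.38,0,0,0,1]
    - [-0.38,0,0,0,1]

```text
t: 2.85
eef_pos: [929.8, 99.3, 474.2]
tcp_rot: [3.141, 0.032, -3.037]
ft_force: [0.0, 0.0, 0.1]
opening: 1.0
grip_force: 0.0
```

Run:
```python
from cell import env
print(env.state()['joints'])
```

```text
[ 0.03557323  1.13771421  0.05176471  0.00313545  1.92064051 -1.63914861]
```

carry_out:
  series:
    - [-0.2,0,0,0,1]
    - [-0.2,0,0,0,1]
    - [-0.2,0,0,0,1]
    - [-0.2,0,0,0,1]

```text
t: 3.35
eef_pos: [946.2, 98.8, 439.7]
tcp_rot: [3.141, 0.075, -3.038]
ft_force: [-1.0, -0.2, 0.1]
opening: 1.0
grip_force: 0.0
```

carry_out:
  series:
    - [0.06,0,0,0,1]
    - [0.06,0,0,0,1]

```text
t: 3.6
eef_pos: [897.9, 93.1, 435.4]
tcp_rot: [3.141, 0.075, -3.039]
ft_force: [2.2, -1.2, 0.8]
opening: 1.001
grip_force: 0.0
```

Run:
```python
from cell import env
from h import *
s=env.state();print(s['joints'],toolT(s).round(3))
```

```text
[ 0.02971244  0.96129943  0.54284828  0.00564612  1.56248208 -1.64386959] [[-9.92000e-01 -1.03000e-01  7.50000e-02  8.97851e+02]
 [-1.02000e-01  9.95000e-01  8.00000e-03  9.30760e+01]
 [-7.50000e-02  0.00000e+00 -9.97000e-01  4.35450e+02]
 [ 0.00000e+00  0.00000e+00  0.00000e+00  1.00000e+00]]
```

carry_out:
  series:
    - [-0.2,0,0,0,1]

```text
t: 3.72
eef_pos: [924.6, 96.1, 421.9]
tcp_rot: [3.138, 0.027, -3.038]
ft_force: [3.4, 0.2, -2.6]
opening: 1.0
grip_force: 0.0
```

carry_out:
  series:
    - [-0.2,0,0,0,1]

```text
t: 3.85
eef_pos: [950.8, 98.1, 433.3]
tcp_rot: [3.141, 0.103, -3.039]
ft_force: [1.6, 0.4, 2.6]
opening: 0.997
grip_force: 0.0
```

carry_out:
  series:
    - [-0.2,0,0,0,1]

```text
t: 3.98
eef_pos: [959.1, 98.9, 413.8]
tcp_rot: [3.14, 0.13, -3.039]
ft_force: [-0.1, -0.5, -1.6]
opening: 1.0
grip_force: 0.0
```

carry_out:
  series:
    - [-0.2,0,0,0,1]

```text
t: 4.1
eef_pos: [963.9, 99.5, 412.2]
tcp_rot: [3.141, 0.178, -3.039]
ft_force: [-1.2, 0.4, 0.7]
opening: 0.999
grip_force: 0.0
```

carry_out:
  series:
    - [-0.2,0,0,0,1]

```text
t: 4.22
eef_pos: [968.4, 100.0, 408.0]
tcp_rot: [3.141, 0.216, -3.039]
ft_force: [-0.2, 0.1, -0.0]
opening: 1.002
grip_force: 0.0
```

carry_out:
  series:
    - [-0.2,0,0,0,1]

```text
t: 4.35
eef_pos: [972.5, 100.5, 404.8]
tcp_rot: [3.141, 0.253, -3.039]
ft_force: [0.6, 0.4, -0.1]
opening: 0.999
grip_force: 0.0
```

Run:
```python
from cell import env
from h import *
s=env.state();print(s['joints'],toolT(s).round(3))
```

```text
[ 0.0340682   1.21545636  0.04838037  0.0175004   1.62491277 -1.63663711] [[-9.63000e-01 -1.03000e-01  2.49000e-01  9.72545e+02]
 [-1.00000e-01  9.95000e-01  2.60000e-02  1.00514e+02]
 [-2.51000e-01  0.00000e+00 -9.68000e-01  4.04802e+02]
 [ 0.00000e+00  0.00000e+00  0.00000e+00  1.00000e+00]]
```

carry_out:
  series:
    - [-0.2,0,0,0,1]

```text
t: 4.47
eef_pos: [976.1, 100.8, 403.6]
tcp_rot: [3.141, 0.291, -3.039]
ft_force: [-0.7, -0.3, 0.2]
opening: 1.002
grip_force: 0.0
```

carry_out:
  series:
    - [-0.2,0,0,0,1]

```text
t: 4.6
eef_pos: [979.0, 101.1, 404.5]
tcp_rot: [3.141, 0.328, -3.039]
ft_force: [0.3, 0.2, -0.4]
opening: 1.002
grip_force: 0.0
```

carry_out:
  series:
    - [-0.2,0,0,0,1]

```text
t: 4.72
eef_pos: [981.4, 101.4, 407.3]
tcp_rot: [3.141, 0.366, -3.039]
ft_force: [0.6, 0.1, -0.3]
opening: 0.998
grip_force: 0.0
```

carry_out:
  series:
    - [-0.2,0,0,0,1]

```text
t: 4.85
eef_pos: [983.2, 101.6, 411.8]
tcp_rot: [3.141, 0.403, -3.039]
ft_force: [-0.8, -0.4, 0.6]
opening: 0.999
grip_force: 0.0
```

carry_out:
  series:
    - [-0.2,0,0,0,1]

```text
t: 4.97
eef_pos: [984.3, 101.7, 418.2]
tcp_rot: [3.141, 0.44, -3.039]
ft_force: [-0.2, -0.7, 0.4]
opening: 0.997
grip_force: 0.0
```

carry_out:
  series:
    - [-0.2,0,0,0,1]

```text
t: 5.1
eef_pos: [985.0, 101.8, 426.1]
tcp_rot: [3.141, 0.477, -3.039]
ft_force: [0.3, 0.6, 0.1]
opening: 1.0
grip_force: 0.0
```

carry_out:
  series:
    - [-0.2,0,0,0,1]

```text
t: 5.22
eef_pos: [985.0, 101.8, 435.5]
tcp_rot: [3.141, 0.513, -3.039]
ft_force: [0.1, 0.2, -0.4]
opening: 1.002
grip_force: 0.0
```

carry_out:
  series:
    - [-0.2,0,0,0,1]

```text
t: 5.35
eef_pos: [984.4, 101.8, 446.3]
tcp_rot: [3.141, 0.549, -3.038]
ft_force: [-0.6, -0.5, 0.6]
opening: 0.996
grip_force: 0.0
```

Run:
```python
from cell import env
from h import *
s=env.state();print(s['joints'],toolT(s).round(3))
```

```text
[ 0.03337836  1.18168703  0.04833598  0.03730894  1.36359014 -1.63797658] [[-8.48000e-01 -1.03000e-01  5.19000e-01  9.84436e+02]
 [-8.80000e-02  9.95000e-01  5.40000e-02  1.01794e+02]
 [-5.22000e-01  0.00000e+00 -8.53000e-01  4.46311e+02]
 [ 0.00000e+00  0.00000e+00  0.00000e+00  1.00000e+00]]
```

carry_out:
  series:
    - [-0.2,0,0,0,1]

```text
t: 5.48
eef_pos: [983.3, 101.6, 458.4]
tcp_rot: [3.141, 0.585, -3.039]
ft_force: [0.5, -0.9, 0.6]
opening: 0.998
grip_force: 0.0
```

carry_out:
  series:
    - [-0.2,0,0,0,1]

```text
t: 5.6
eef_pos: [981.5, 101.5, 471.7]
tcp_rot: [3.141, 0.62, -3.039]
ft_force: [0.4, 0.1, -0.0]
opening: 1.001
grip_force: 0.0
```

carry_out:
  series:
    - [-0.2,0,0,0,1]

```text
t: 5.72
eef_pos: [979.1, 101.2, 486.1]
tcp_rot: [3.141, 0.655, -3.039]
ft_force: [-0.1, -0.2, 0.5]
opening: 1.002
grip_force: 0.0
```

```bash
cat >> h.py <<'E'
def shift(T,p): return ((T[:3,:3].T@(np.array(p)-T[:3,3]))/1000).round(3)
E
python3 - <<'E'
from cell import env
from h import *
s=env.state();T=toolT(s);print(s['joints'],T.round(3))
print(shift(T,[430,45,450]),shift(T,[430,-215,450]),shift(T,[430,-215,345]))
E
```

```text
[ 0.03243144  1.14453737  0.04834947  0.04482842  1.29521715 -1.6390541 ] [[-7.89000e-01 -1.03000e-01  6.06000e-01  9.79108e+02]
 [-8.20000e-02  9.95000e-01  6.30000e-02  1.01228e+02]
 [-6.09000e-01  0.00000e+00 -7.93000e-01  4.86068e+02]
 [ 0.00000e+00  0.00000e+00  0.00000e+00  1.00000e+00]]
[ 0.46   0.001 -0.308] [ 0.481 -0.258 -0.324] [ 0.545 -0.258 -0.241]
```

carry_out:
  series:
    - [0.46,0.001,-0.308,0,1]
    - [0.46,0.001,-0.308,0,1]
    - [0.46,0.001,-0.308,0,1]
    - [0.46,0.001,-0.308,0,1]
    - [0.46,0.001,-0.308,0,1]
    - [0.46,0.001,-0.308,0,1]
    - [0.46,0.001,-0.308,0,1]
    - [0.46,0.001,-0.308,0,1]
    - [0.46,0.001,-0.308,0,1]
    - [0.46,0.001,-0.308,0,1]
    - [0.481,-0.258,-0.324,0,1]
    - [0.481,-0.258,-0.324,0,1]
    - [0.481,-0.258,-0.324,0,1]
    - [0.481,-0.258,-0.324,0,1]
    - [0.481,-0.258,-0.324,0,1]

```text
t: 7.6
eef_pos: [447.8, -200.2, 472.7]
tcp_rot: [-3.134, 0.617, -3.064]
ft_force: [0.1, 0.2, -0.6]
opening: 0.999
grip_force: 0.0
```

Run:
```python
from cell import env
from h import *
s=env.state();T=toolT(s);print(s['joints'],T.round(3))
c=env.get_calibration("wrist")
im,d=env.read_camera("wrist");np.save("pics/w1.npy",im);np.save("pics/w1_d.npy",d)
cv2.imwrite("pics/w1.png",im[:,:,::-1])
np.save("pics/w1_T.npy",T@c["T_tool_cam"])
```

```text
[-0.61667111  0.17852978  1.89189071  0.62907801  0.66743533 -2.6846923 ] [[-8.13000e-01 -7.30000e-02  5.77000e-01  4.47804e+02]
 [-6.30000e-02  9.97000e-01  3.70000e-02 -2.00164e+02]
 [-5.79000e-01 -6.00000e-03 -8.16000e-01  4.72746e+02]
 [ 0.00000e+00  0.00000e+00  0.00000e+00  1.00000e+00]]
```

View pics/w1.png

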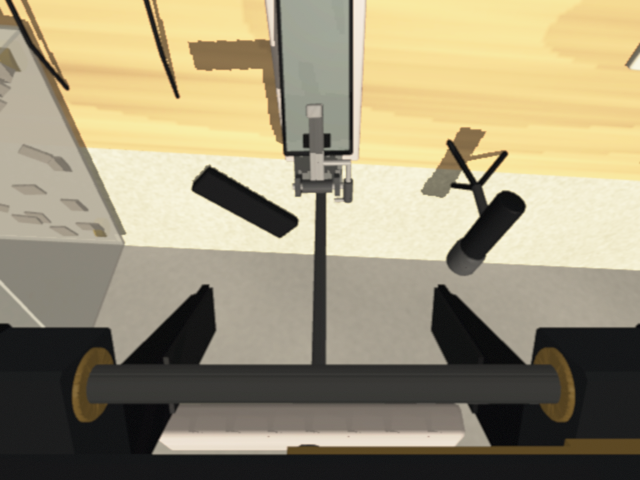

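The wrist view shows the phone along cols 280–352 with its upper end at row ~152, the clamp tab top at about (315,110), the hinge at (316,186), the bar at the bottom of the picture, and the mic at (490,230). Joint 6 has reached its limit, which skews the pose slightly.

Run:
```python
from cell import env
from h import *
c=env.get_calibration("wrist");d=np.load("pics/w1_d.npy");P=cloud(d,c["intrinsics"],np.load("pics/w1_T.npy"))
a=np.radians(6);o=np.array([532.7,-204.3,0]);Rs=np.array([[np.cos(a),np.sin(a),0],[-np.sin(a),np.cos(a),0],[0,0,1]])
S=(P-o)@Rs.T
for n,(u,v) in dict(tabtop=(314,108),tabtop2=(314,114),armmid=(316,150),hinge=(316,187),ph1=(300,60),ph2=(300,20),ph3=(300,130)).items():
    w=S[v-1:v+2,u-1:u+2].reshape(-1,3);print(n,np.median(w,0).round(1),P[v,u].round(1))
# phone glass across width
t=np.radians(35);s=S[...,0]*np.cos(t)+(S[...,2]-30)*np.sin(t);h=-S[...,0]*np.sin(t)+(S[...,2]-30)*np.cos(t)
print("h",[(h[v,300].round(1),s[v,300].round(1)) for v in(5,30,60,100,140)])
m=(abs(h-13)<5)&(d>0)&(s>-30)&(s<170)&(abs(S[...,1])<60)
q=np.c_[s[m],S[...,1][m]];print("phone (s,y) rect",rect(q),"n",m.sum(),q.min(0),q.max(0))
m=(h>38)&(h<75)&(s>60)&(s<120)&(abs(S[...,1])<30)&(d>0)
print("tab",m.sum(),[np.percentile(x[m],[5,50,95]).round(1) for x in(s,h,S[...,1])])
m=(h>48)&m
print("tabtop",m.sum(),[np.percentile(x[m],[5,50,95]).round(1) for x in(s,h,S[...,1])])
```

```text
tabtop [ 49.4   0.3 135.4] [ 582.4 -198.8  134.5]
tabtop2 [ 52.6   0.2 137.7] [ 585.  -198.6  138.2]
armmid [ 96.3  -0.5 126.4] [ 627.8 -194.7  127.4]
hinge [119.7  -1.2 147.2] [ 651.4 -193.   147.3]
ph1 [ 44.4 -12.1  75.7] [ 578.4 -211.7   75.2]
ph2 [ 20.4 -11.1  58.5] [ 554.1 -213.2   58.3]
ph3 [ 90.1 -14.3 107.3] [ 623.7 -209.1  107.5]
h [(np.float64(13.1), np.float64(22.5)), (np.float64(11.7), np.float64(40.2)), (np.float64(11.4), np.float64(62.5)), (np.float64(11.7), np.float64(93.7)), (np.float64(12.3), np.float64(126.5))]
phone (s,y) rect [ 93.7   0.6  61.6 151.9  89.9] n 10705 [ 17.7189239  -30.29349474] [169.73636159  31.5322105 ]
tab 224 [array([ 98.1, 102.4, 107.2]), array([55.6, 57.8, 58.9]), array([-5. ,  0.3,  5.5])]
tabtop 223 [array([ 98.1, 102.4, 107.2]), array([55.7, 57.8, 58.9]), array([-5. ,  0.3,  5.5])]
```

```bash
cat >> h.py <<'E'
a=np.radians(6);O=np.array([532.7,-204.3,0]);Rs=np.array([[np.cos(a),-np.sin(a),0],[np.sin(a),np.cos(a),0],[0,0,1]])
def st(x,y,z): return O+Rs@np.array([x,y,z])
def tcpfor(T,g): return np.array(g)-171*T[:3,2]
E
python3 - <<'E'
from cell import env
from h import *
s=env.state();T=toolT(s)
g=st(58,0,126.8);t=tcpfor(T,g);print(g,t,shift(T,t),shift(T,t-90*T[:3,2]))
E
```

```text
[ 590.38226993 -198.23734913  126.8       ] [ 491.6654727  -204.50454865  266.28733331] [ 0.084 -0.005  0.193] [ 0.084 -0.005  0.103]
```

carry_out:
  series:
    - [0.084,-0.005,0.103,-1.8,1]
    - [0.084,-0.005,0.103,-1.8,1]
    - [0.084,-0.005,0.103,-1.8,1]
    - [0.084,-0.005,0.103,-1.8,1]

```text
t: 8.15
eef_pos: [476.4, -174.2, 381.9]
tcp_rot: [-3.098, 0.541, -3.057]
ft_force: [-0.4, 0.3, 1.3]
opening: 0.996
grip_force: 0.0
```

Run:
```python
from cell import env
from h import *
s=env.state();T=toolT(s);print(s['joints'],T.round(3))
t=tcpfor(T,st(58,0,126.8));print(shift(T,t))
```

```text
[-0.5228894   0.31495664  1.97321077  0.63192359  0.45073342 -2.68462972] [[-8.54000e-01 -6.20000e-02  5.16000e-01  4.76356e+02]
 [-7.30000e-02  9.97000e-01 -0.00000e+00 -1.74225e+02]
 [-5.15000e-01 -3.80000e-02 -8.57000e-01  3.81922e+02]
 [ 0.00000e+00  0.00000e+00  0.00000e+00  1.00000e+00]]
[ 0.036 -0.021  0.106]
```

Run:
```python
from cell import env
from h import *
T=toolT(env.state())
for p in([450,45,470],[690,71,475],[930,98,480]):print(shift(T,p))
```

```text
[-0.039  0.217 -0.089]
[-0.248  0.228  0.03 ]
[-0.458  0.24   0.15 ]
```

carry_out:
  series:
    - [-0.039,0.217,-0.089,0,1]
    - [-0.039,0.217,-0.089,0,1]
    - [-0.039,0.217,-0.089,10,1]
    - [-0.039,0.217,-0.089,20,1]
    - [-0.248,0.228,0.03,30,1]
    - [-0.248,0.228,0.03,40,1]
    - [-0.248,0.228,0.03,50,1]
    - [-0.248,0.228,0.03,60,1]
    - [-0.458,0.24,0.15,70,1]
    - [-0.458,0.24,0.15,80,1]
    - [-0.458,0.24,0.15,90,1]
    - [-0.458,0.24,0.15,100,1]
    - [-0.458,0.24,0.15,110,1]
    - [-0.458,0.24,0.15,120,1]
    - [-0.458,0.24,0.15,130,1]
    - [-0.458,0.24,0.15,140,1]
    - [-0.458,0.24,0.15,150,1]
    - [-0.458,0.24,0.15,160,1]
    - [-0.458,0.24,0.15,170,1]
    - [-0.458,0.24,0.15,177.6,1]

```text
t: 10.65
eef_pos: [929.9, 96.7, 481.9]
tcp_rot: [3.075, -0.54, 0.126]
ft_force: [-0.1, -0.4, 0.3]
opening: 0.998
grip_force: 0.0
```

Run:
```python
from cell import env
from h import *
s=env.state();print(s['joints'],toolT(s).round(3))
```

```text
[ 0.03473714  0.95036616  0.48194346 -0.02120636  1.16585756  1.50077953] [[ 8.51000e-01  9.20000e-02  5.17000e-01  9.29932e+02]
 [ 1.08000e-01 -9.94000e-01 -2.00000e-03  9.66610e+01]
 [ 5.14000e-01  5.70000e-02 -8.56000e-01  4.81936e+02]
 [ 0.00000e+00  0.00000e+00  0.00000e+00  1.00000e+00]]
```

Run:
```python
from cell import env
from h import *
T=toolT(env.state());R=T[:3,:3]
print(shift(T,[800,500,480]))
r=np.array([.848,.53,0]);d=R[:,2];p=r-(r@d)*d;print(.2*(R.T@p))
```

```text
[-0.068 -0.413 -0.066]
[ 1.55737034e-01 -8.98551138e-02 -3.03709236e-17]
```

carry_out:
  series:
    - [-0.068,-0.413,-0.066,0,1]
    - [-0.068,-0.413,-0.066,0,1]
    - [-0.068,-0.413,-0.066,0,1]
    - [-0.068,-0.413,-0.066,0,1]
    - [-0.068,-0.413,-0.066,0,1]
    - [-0.068,-0.413,-0.066,0,1]
    - [-0.068,-0.413,-0.066,0,1]

```text
t: 11.52
eef_pos: [797.0, 501.9, 479.3]
tcp_rot: [3.073, -0.54, 0.133]
ft_force: [-0.4, -0.7, 0.5]
opening: 1.002
grip_force: 0.0
```

carry_out:
  series:
    - [0.156,-0.09,0,0,1]

```text
t: 11.65
eef_pos: [810.5, 519.2, 489.3]
tcp_rot: [3.077, -0.551, 0.137]
ft_force: [1.7, 0.2, -0.1]
opening: 1.001
grip_force: 0.0
```

carry_out:
  series:
    - [0.156,-0.09,0,0,1]

```text
t: 11.78
eef_pos: [814.2, 524.6, 494.2]
tcp_rot: [3.089, -0.581, 0.136]
ft_force: [-10.7, -5.3, 10.2]
opening: 1.004
grip_force: 0.0
```

carry_out:
  series:
    - [0.156,-0.09,0,0,1]

```text
t: 11.9
eef_pos: [812.4, 530.5, 497.1]
tcp_rot: [3.103, -0.612, 0.138]
ft_force: [-0.3, -1.1, 0.1]
opening: 1.001
grip_force: 0.0
```

carry_out:
  series:
    - [0.156,-0.09,0,0,1]

```text
t: 12.02
eef_pos: [807.3, 535.7, 510.2]
tcp_rot: [3.123, -0.654, 0.137]
ft_force: [0.3, 0.9, 0.3]
opening: 1.0
grip_force: 0.0
```

Run:
```python
from cell import env
from h import *
s=env.state();T=toolT(s);R=T[:3,:3];print(s['joints'],toolT(s).round(3))
r=np.array([.848,.53,0]);d=R[:,2];p=r-(r@d)*d;print(.2*(R.T@p))
```

```text
[ 0.53939286  1.11888774  0.04738707 -0.26368626  1.37439758  1.95107514] [[ 7.86000e-01  1.25000e-01  6.05000e-01  8.07303e+02]
 [ 1.08000e-01 -9.92000e-01  6.40000e-02  5.35699e+02]
 [ 6.08000e-01  1.50000e-02 -7.94000e-01  5.10192e+02]
 [ 0.00000e+00  0.00000e+00  0.00000e+00  1.00000e+00]]
[ 1.44834338e-01 -8.39800889e-02 -4.85102984e-17]
```

Run:
```python
from cell import env
from h import *
T=toolT(env.state());t=tcpfor(T,st(58,0,126.8))
for p in([460,30,470],[435,-215,410],t-90*T[:3,2]):print(p,shift(T,p))
```

```text
[460, 30, 470] [-0.352  0.458 -0.211]
[435, -215, 410] [-0.435  0.697 -0.194]
[ 432.48400636 -214.99612393  333.94314333] [-0.483  0.695 -0.135]
```

carry_out:
  series:
    - [-0.352,0.458,-0.211,0,1]
    - [-0.352,0.458,-0.211,0,1]
    - [-0.352,0.458,-0.211,0,1]
    - [-0.352,0.458,-0.211,0,1]
    - [-0.352,0.458,-0.211,0,1]
    - [-0.352,0.458,-0.211,0,1]
    - [-0.352,0.458,-0.211,0,1]
    - [-0.352,0.458,-0.211,0,1]
    - [-0.352,0.458,-0.211,0,1]
    - [-0.352,0.458,-0.211,0,1]
    - [-0.435,0.697,-0.194,1.2,1]
    - [-0.435,0.697,-0.194,1.2,1]
    - [-0.435,0.697,-0.194,1.2,1]
    - [-0.435,0.697,-0.194,1.2,1]
    - [-0.435,0.697,-0.194,1.2,1]
    - [-0.483,0.695,-0.135,1.2,1]
    - [-0.483,0.695,-0.135,1.2,1]

```text
t: 14.15
eef_pos: [431.4, -216.3, 335.5]
tcp_rot: [3.131, -0.65, 0.111]
ft_force: [-0.5, -0.1, 0.4]
opening: 1.0
grip_force: 0.0
```

Run:
```python
from cell import env
from h import *
s=env.state();T=toolT(s);print(s['joints'],T.round(3))
c=env.get_calibration("wrist");K=c["intrinsics"]
im,d=env.read_camera("wrist");cv2.imwrite("pics/w2.png",im[:,:,::-1]);np.save("pics/w2_d.npy",d)
C=T@c["T_tool_cam"];np.save("pics/w2_T.npy",C)
t=tcpfor(T,st(58,0,126.8));print(shift(T,t))
```

```text
[-0.67393782  0.36309435  2.08946618  1.18551076  0.47046692 -0.24202985] [[ 7.91000e-01  1.04000e-01  6.02000e-01  4.31401e+02]
 [ 8.80000e-02 -9.94000e-01  5.70000e-02 -2.16256e+02]
 [ 6.05000e-01  8.00000e-03 -7.96000e-01  3.35492e+02]
 [ 0.00000e+00  0.00000e+00  0.00000e+00  1.00000e+00]]
[ 0.001 -0.003  0.092]
```

View pics/w2.png

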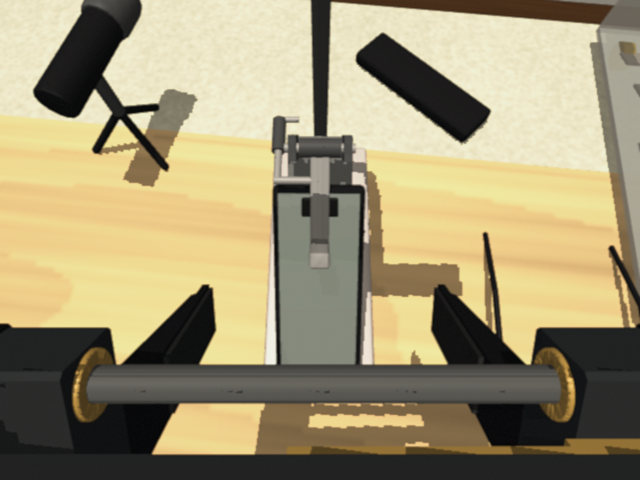

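The tab top is at (319,257), midway between the fingers (centre about 323), and the light bar is out of the way behind. I'll go in and pinch.

carry_out:
  series:
    - [0,-0.003,0.05,0,1]
    - [0,-0.003,0.092,0,1]
    - [0,-0.003,0.092,0,1]
    - [0,-0.003,0.092,0,0.05]
    - [0,-0.003,0.092,0,0.05]
    - [0,-0.003,0.092,0,0.05]
    - [0,-0.003,0.092,0,0.05]
    - [0,-0.003,0.092,0,0.05]
    - [0,-0.003,0.092,0,0.05]
    - [0,-0.003,0.092,0,0.05]

```text
t: 15.45
eef_pos: [487.0, -206.1, 262.1]
tcp_rot: [3.136, -0.648, 0.112]
ft_force: [-1.0, 0.8, 0.3]
opening: 0.32
grip_force: 0.0
```

Run:
```python
from cell import env
from h import *
s=env.state();T=toolT(s);print(s['joints'],T.round(3),s['ft_force'])
g=T[:3,3]+171*T[:3,2]
l=Rs.T@(g-O);print("grasp in stand",l)
H=np.array([123,143.]);v=l[[0,2]]-H;print("r",np.hypot(*v))
for th in(.15,.3,.45,.6,.75,.9,1.05,1.2):
    c,sn=np.cos(th),np.sin(th);w=np.array([c*v[0]+sn*v[1],-sn*v[0]+c*v[1]])  # clockwise
    p=H+w;print(th,p.round(1),shift(T,T[:3,3]+Rs@np.array([p[0]-l[0],0,p[1]-l[2]])))
```

```text
[-0.58532132  0.54138628  2.04700042  1.5137514   0.39414558 -0.52574092] [[ 7.92000e-01  1.08000e-01  6.01000e-01  4.87008e+02]
 [ 8.90000e-02 -9.94000e-01  6.20000e-02 -2.06119e+02]
 [ 6.04000e-01  5.00000e-03 -7.97000e-01  2.62066e+02]
 [ 0.00000e+00  0.00000e+00  0.00000e+00  1.00000e+00]] [-0.97345549  0.7898273   0.29619991]
grasp in stand [ 57.62344017   2.74849489 125.75994589]
r 67.61149340450532
0.15 [ 55.8 135.7] [ 0.005  0.    -0.009]
0.3 [ 55.4 145.9] [ 0.01   0.    -0.017]
0.45 [ 56.6 155.9] [ 0.017  0.    -0.025]
0.6 [ 59.3 165.7] [ 0.025  0.    -0.031]
0.75 [ 63.4 174.9] [ 0.034  0.    -0.036]
0.9 [ 68.9 183.5] [ 0.044  0.    -0.039]
1.05 [ 75.5 191.1] [ 0.054  0.    -0.041]
1.2 [ 83.2 197.7] [ 0.064  0.    -0.042]
```

carry_out:
  series:
    - [0,0.002,0,0,0.05]
    - [0,0.002,0,0,0.05]
    - [0,0.002,0,0,0.05]
    - [0,0.002,0,0,0.05]
    - [0,0.002,0,0,0.05]

```text
t: 16.08
eef_pos: [487.3, -208.8, 262.2]
tcp_rot: [3.134, -0.648, 0.111]
ft_force: [0.5, -4.6, -1.2]
opening: 0.127
grip_force: 30.0
```

carry_out:
  series:
    - [0.005,0,-0.009,0,0.05]
    - [0.01,0,-0.017,0,0.05]
    - [0.017,0,-0.025,0,0.05]
    - [0.025,0,-0.031,0,0.05]
    - [0.025,0,-0.031,0,0.05]

```text
t: 16.7
eef_pos: [488.4, -208.5, 301.9]
tcp_rot: [3.134, -0.648, 0.111]
ft_force: [0.7, -5.9, -4.2]
opening: 0.123
grip_force: 30.0
```

Run:
```python
from cell import env
from h import *
s=env.state();T=toolT(s);print(s['joints'],T.round(3),s['ft_force'],s['opening'],s['grip_force'])
g=T[:3,3]+171*T[:3,2]
l=Rs.T@(g-O);print("grasp in stand",l)
H=np.array([123,143.]);v=l[[0,2]]-H;print("r",np.hypot(*v))
for th in(.15,.3,.45,.6,.75):
    c,sn=np.cos(th),np.sin(th);w=np.array([c*v[0]+sn*v[1],-sn*v[0]+c*v[1]])
    p=H+w;print(th,p.round(1),shift(T,T[:3,3]+Rs@np.array([p[0]-l[0],0,p[1]-l[2]])))
im,d=env.read_camera("wrist");cv2.imwrite("pics/w3.png",im[:,:,::-1])
```

```text
[-0.58738548  0.4730378   2.01248023  1.27481701  0.41075526 -0.26749755] [[ 7.93000e-01  1.06000e-01  6.00000e-01  4.88410e+02]
 [ 8.90000e-02 -9.94000e-01  5.90000e-02 -2.08484e+02]
 [ 6.03000e-01  6.00000e-03 -7.98000e-01  3.01887e+02]
 [ 0.00000e+00  0.00000e+00  0.00000e+00  1.00000e+00]] [ 0.74086791 -5.87764704 -4.24613459] 0.1233194001034737 29.995320439338684
grasp in stand [ 58.67401755  -0.20730726 165.50979492]
r 68.15073650366159
0.15 [ 62.8 174.9] [ 0.009  0.    -0.005]
0.3 [ 68.2 183.5] [ 0.018  0.    -0.009]
0.45 [ 74.9 191.2] [ 0.028  0.    -0.011]
0.6 [ 82.6 197.9] [ 0.039  0.    -0.011]
0.75 [ 91.3 203.3] [ 0.049  0.    -0.01 ]
```

View pics/w3.png

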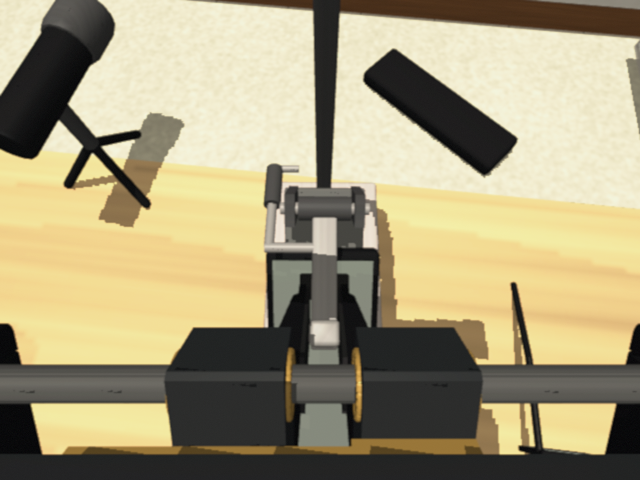

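The arm follows the pinch: the tab is between the pads at (325,330), with the hinge at (325,205). Carrying on over the hold-open point.

carry_out:
  series:
    - [0.009,0,-0.005,0,0.05]
    - [0.018,0,-0.009,0,0.05]
    - [0.028,0,-0.011,0,0.05]
    - [0.028,0,-0.011,0,0.05]

```text
t: 17.25
eef_pos: [504.0, -206.8, 327.7]
tcp_rot: [3.133, -0.648, 0.112]
ft_force: [-2.8, -7.6, -2.2]
opening: 0.119
grip_force: 30.0
```

carry_out:
  series:
    - [0.005,0,0,0,0.05]
    - [0.007,0,0,0,0.05]
    - [0.007,0,0,0,0.05]

```text
t: 17.62
eef_pos: [509.2, -206.3, 332.1]
tcp_rot: [3.133, -0.648, 0.112]
ft_force: [-7.4, -7.0, 4.1]
opening: 0.122
grip_force: 30.0
```

Run:
```python
from cell import env
from h import *
s=env.state();T=toolT(s);print(s['ft_force'],s['opening'],s['grip_force'])
l=Rs.T@(T[:3,3]+171*T[:3,2]-O);v=l[[0,2]]-[123,143.];print(l,"th",np.radians(195.5)-np.arctan2(v[1],v[0]),np.hypot(*v))
```

```text
[-7.35822058 -7.03067689  4.14186314] 0.12219867650999815 29.988864362239838
[ 79.65063613  -0.27198156 195.85046204] th 1.1543691295488232 68.3545074309928
```

carry_out:
  series:
    - [0.004,0,0,0,0.05]
    - [0.007,0,0.001,0,0.05]
    - [0.007,0,0.001,0,0.05]

```text
t: 18.0
eef_pos: [515.4, -205.6, 336.3]
tcp_rot: [3.132, -0.65, 0.112]
ft_force: [-9.9, -6.5, 10.5]
opening: 0.121
grip_force: 30.0
```

carry_out:
  series:
    - [0,0,0,0,0.5]
    - [0,0,0,0,0.5]
    - [0,0,0,0,0.5]
    - [0,0,0,0,0.5]

```text
t: 18.5
eef_pos: [515.7, -204.6, 335.1]
tcp_rot: [3.136, -0.648, 0.112]
ft_force: [0.5, -0.9, -0.9]
opening: 0.47
grip_force: 0.0
```

Run:
```python
from cell import env
from h import *
s=env.state();T=toolT(s);print(s['ft_force'],s['opening'])
im,d=env.read_camera("wrist");cv2.imwrite("pics/w4.png",im[:,:,::-1])
```

```text
[ 0.48754834 -0.86449598 -0.92653998] 0.4704346453460712
```

View pics/w4.png

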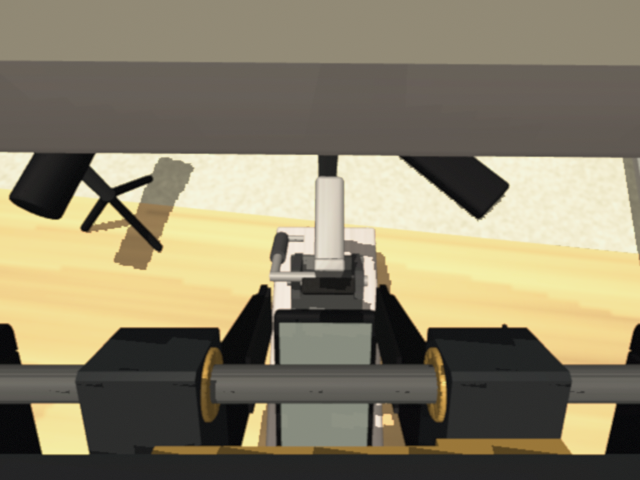

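The clamp has swung right over: its tab stands above the hinge at (330,215) and the phone is clear. Next I'll locate the phone's upper end.

Run:
```python
from cell import env
from h import *
c=env.get_calibration("wrist");t=np.radians(35)
for n in("w1","w2"):
    d=np.load(f"pics/{n}_d.npy");P=cloud(d,c["intrinsics"],np.load(f"pics/{n}_T.npy"));S=(P-O)@Rs
    s=S[...,0]*np.cos(t)+(S[...,2]-30)*np.sin(t);h=-S[...,0]*np.sin(t)+(S[...,2]-30)*np.cos(t);y=S[...,1]
    m=(abs(h-12)<3)&(d>0)&(s>20)&(s<155)
    for lo in(30,50,90,120):
        k=m&(abs(s-lo)<8)&(abs(y)<40);print(n,lo,"y",np.percentile(y[k],[1,99]).round(1),"h",np.median(h[k]).round(1))
    k=m&(abs(abs(y)-20)<6);print("top s",np.percentile(s[k],[98,99,99.9,100]).round(1), "h hist",np.histogram(s[k],np.arange(126,156,3)))
s=env.state();T=toolT(s)
g=lambda s_,h_:st(s_*np.cos(t)-h_*np.sin(t),0,30+s_*np.sin(t)+h_*np.cos(t))
for a_ in(70,):
  for h_ in(17,90): print(a_,h_,shift(T,tcpfor(T,g(a_,h_))),tcpfor(T,g(a_,h_)))
```

```text
w1 30 y [-28.9  30.6] h 11.7
w1 50 y [-29.   30.6] h 11.7
w1 90 y [-29.1  30.5] h 11.7
w1 120 y [-29.4  30.7] h 11.6
top s [136.7 138.4 139.3 139.5] h hist (array([105,  85, 108,  86,  56,   0,   0,   0,   0]), array([126, 129, 132, 135, 138, 141, 144, 147, 150, 153]))
w2 30 y [-29.7  30.2] h 11.7
w2 50 y [-29.5  30.3] h 11.7
w2 90 y [-29.8  30.2] h 11.6
w2 120 y [-30.1  30.2] h 11.6
top s [138.2 139.3 140.4 154.4] h hist (array([176, 150, 174, 161, 130,   0,   0,   0,   0]), array([126, 129, 132, 135, 138, 141, 144, 147, 150, 153]))
70 17 [-0.1    0.001  0.068] [ 477.32910376 -209.93078435  220.38892194]
70 90 [-0.097  0.001 -0.005] [ 435.68739806 -214.30750398  280.18702118]
```

carry_out:
  series:
    - [-0.05,0.001,-0.005,0,0.85]
    - [-0.1,0.001,-0.005,0,0.85]
    - [-0.1,0.001,-0.005,0,0.85]
    - [-0.1,0.001,-0.005,0,0.85]
    - [-0.1,0.001,0.03,0,0.85]
    - [-0.1,0.001,0.06,0,0.85]
    - [-0.1,0.001,0.068,0,0.85]
    - [-0.1,0.001,0.068,0,0.85]

```text
t: 19.55
eef_pos: [477.9, -210.1, 221.0]
tcp_rot: [3.136, -0.649, 0.113]
ft_force: [0.0, -0.1, -0.4]
opening: 0.85
grip_force: 0.0
```

Run:
```python
from cell import env
from h import *
s=env.state();T=toolT(s);print(s['joints'],s['ft_force'],s['opening'],T.round(3)[:3,:3])
t=np.radians(35);l=Rs.T@(T[:3,3]+171*T[:3,2]-O);print(l,"s",l[0]*np.cos(t)+(l[2]-30)*np.sin(t),"h",-l[0]*np.sin(t)+(l[2]-30)*np.cos(t))
```

```text
[-0.60311587  0.61457514  2.08506741  1.75865816  0.41082554 -0.80929913] [ 0.00753715 -0.13572832 -0.35577277] 0.8498982472844927 [[ 0.792  0.109  0.601]
 [ 0.09  -0.994  0.062]
 [ 0.604  0.005 -0.797]]
[48.18114475 -0.20330458 84.77635129] s 70.88610759013316 h 17.234590831315945
```

carry_out:
  series:
    - [0,0,0,0,0.55]
    - [0,0,0,0,0.55]
    - [0,0,0,0,0.55]
    - [0,0,0,0,0.55]
    - [0,0,0,0,0.55]

```text
t: 20.18
eef_pos: [477.2, -210.4, 221.4]
tcp_rot: [3.136, -0.65, 0.112]
ft_force: [-3.6, 1.2, 6.6]
opening: 0.648
grip_force: 30.0
```

carry_out:
  series:
    - [0,0,-0.008,0,0.55]
    - [0,0,-0.02,0,0.55]
    - [0,0,-0.035,0,0.55]
    - [0,0,-0.05,0,0.55]
    - [0,0,-0.05,0,0.55]

```text
t: 20.8
eef_pos: [446.8, -213.6, 261.3]
tcp_rot: [3.135, -0.649, 0.112]
ft_force: [0.2, -0.2, -2.3]
opening: 0.651
grip_force: 30.0
```

Run:
```python
from cell import env
from h import *
s=env.state();T=toolT(s);print(s['joints'],s['ft_force'],s['opening'],s['grip_force'],T.round(3))
im,d=env.read_camera("wrist");cv2.imwrite("pics/w5.png",im[:,:,::-1]);np.save("pics/w5_d.npy",d)
```

```text
[-0.64825193  0.51486512  2.1246634   1.58178386  0.42389857 -0.65872967] [ 0.15053878 -0.15746282 -2.33951413] 0.6505014174381226 29.978090822696686 [[ 7.92000e-01  1.08000e-01  6.01000e-01  4.46826e+02]
 [ 8.90000e-02 -9.94000e-01  6.10000e-02 -2.13590e+02]
 [ 6.04000e-01  6.00000e-03 -7.97000e-01  2.61253e+02]
 [ 0.00000e+00  0.00000e+00  0.00000e+00  1.00000e+00]]
```

View pics/w5.png

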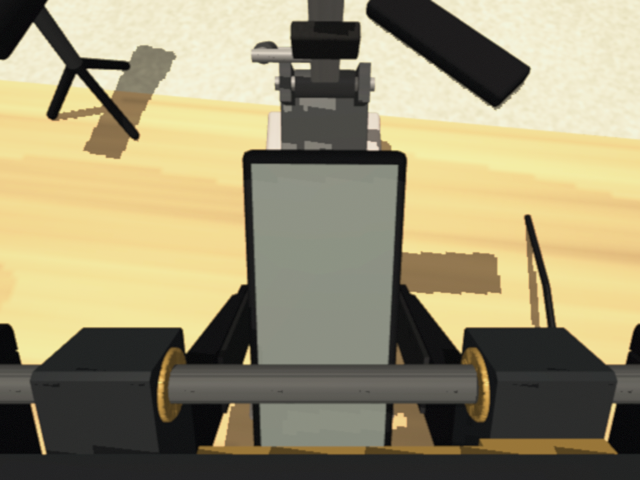

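The phone is held between the pads (cols 245–405) and is off the board. The clamp is still open. Now I'll fit the arm's planar geometry so I can take the tilt out at the inner reach limit.

```bash
cat > k.py <<'E'
import numpy as np
D=np.array([[.4916,1.5594,1.0917,625,404.2],[.4127,1.4288,1.3012,623.3,501],[1.1377,.0518,1.9206,935.1,474.2],[.9613,.5428,1.5625,902.7,435.4],[1.2155,.0484,1.6249,977.7,404.8],[1.1817,.0483,1.3636,989.7,446.3],[1.1445,.0483,1.2952,984.3,486.1]])
A=[];b=[]
for q2,q3,q5,r,z in D:
    p,e=q2+q3,q2+q3+q5
    # unknown a,h,L2,L3,off3,Lt
    A+=[[1,0,np.sin(q2),np.sin(p),np.cos(p),np.sin(e)],[0,1,np.cos(q2),np.cos(p),-np.sin(p),np.cos(e)]];b+=[r,z]
x,res,rk,_=np.linalg.lstsq(np.array(A),np.array(b),rcond=None)
print(x.round(1),rk,np.abs(np.array(A)@x-b).max())
a,h,L2,L3,o,Lt=x
for th in(37.4,20,0):
  e=np.pi-np.radians(th)
  for q2 in(-.7,-.5,-.3,-.1,.1,.3,.5):
    p=q2+2.79;q5=e-p
    print(th,q2,round(q5,2),"tcp r,z",(np.array([a+L2*np.sin(q2)+L3*np.sin(p)+o*np.cos(p)+Lt*np.sin(e),h+L2*np.cos(q2)+L3*np.cos(p)-o*np.sin(p)+Lt*np.cos(e)])).round(), "wrist z-h",round(L2*np.cos(q2)+L3*np.cos(p)-o*np.sin(p)))
E
python3 k.py
```

```text
[  5.  197.3 585.2 409.9  42.6  81.9] 6 0.12674122906054208
37.4 -0.7 0.4 tcp r,z [ 13. 340.] wrist z-h 207
37.4 -0.5 0.2 tcp r,z [ 55. 344.] wrist z-h 212
37.4 -0.3 -0.0 tcp r,z [ 97. 340.] wrist z-h 207
37.4 -0.1 -0.2 tcp r,z [137. 327.] wrist z-h 195
37.4 0.1 -0.4 tcp r,z [174. 307.] wrist z-h 175
37.4 0.3 -0.6 tcp r,z [206. 280.] wrist z-h 148
37.4 0.5 -0.8 tcp r,z [233. 247.] wrist z-h 114
20 -0.7 0.7 tcp r,z [ -9. 328.] wrist z-h 207
20 -0.5 0.5 tcp r,z [ 33. 332.] wrist z-h 212
20 -0.3 0.3 tcp r,z [ 75. 328.] wrist z-h 207
20 -0.1 0.1 tcp r,z [115. 315.] wrist z-h 195
20 0.1 -0.1 tcp r,z [152. 295.] wrist z-h 175
20 0.3 -0.3 tcp r,z [185. 268.] wrist z-h 148
20 0.5 -0.5 tcp r,z [211. 235.] wrist z-h 114
0 -0.7 1.05 tcp r,z [-37. 323.] wrist z-h 207
0 -0.5 0.85 tcp r,z [  5. 327.] wrist z-h 212
0 -0.3 0.65 tcp r,z [ 47. 323.] wrist z-h 207
0 -0.1 0.45 tcp r,z [ 87. 310.] wrist z-h 195
0 0.1 0.25 tcp r,z [124. 290.] wrist z-h 175
0 0.3 0.05 tcp r,z [157. 263.] wrist z-h 148
0 0.5 -0.15 tcp r,z [183. 230.] wrist z-h 114
```

Run:
```python
from cell import env
from h import *
Q=[]
for n in("scene","top"):
    c=env.get_calibration(n);im,d=env.read_camera(n);P=cloud(d,c["intrinsics"],c["cam_to_world"]);Q.append(P[d>0])
    if n=="scene": cv2.imwrite("pics/s2.png",im[:,:,::-1])
P=np.vstack(Q);r=np.hypot(P[:,0],P[:,1]);az=np.degrees(np.arctan2(P[:,1],P[:,0]))
H=np.full((12,13),-999.)
for i in range(12):
    for j in range(13):
        m=(az>=-180+30*i)&(az<-150+30*i)&(r>=100*j)&(r<100*j+100)
        if m.sum()>5: H[i,j]=np.percentile(P[m,2],99)
np.set_printoptions(linewidth=150,suppress=True)
print("cols r=0,100..1200")
for i in range(12): print(-180+30*i,H[i].round(0))
```

```text
cols r=0,100..1200
-180 [ 284.    5. -999. -999. -999. -999. -999. -999. -999. -999. -999. -999. -137.]
-150 [ 283.   18. -999.    6.    5. -999. -999. -999. -999. -999. -999.   77.    8.]
-120 [ 284.   34. -999.   54.   54.   55.   54.   44. -999. -999. -411. -738. -738.]
-90 [ 283.   37. -999.   54.   55.   54.   54.    6.    6. -999. -410. -380. -417.]
-60 [ 284.   23.    5.  706.  544.  368.   34.  213.  213.  209.  212.  214. -999.]
-30 [ 283.   32.  506.  771.  753.  377.  365.  364.   20.  200.  214. -999. -736.]
0 [ 283.  261.  686.  770.  758.   15.   15.  127.   81.   97.   96. -738. -736.]
30 [281. 167. 487.   6.  19.  22. 223. 224.  50.  72.  30.   6. -29.]
60 [  82.   23.  235.    6.   22.   23.   89.  224.  225. -999. -999. -999.  187.]
90 [ 281.   18.    6.    6.    6.    6.    6.    6. -999. -999. -999. -736.  159.]
120 [-999. -999. -999. -999.    4. -999. -999. -999. -999. -999. -999. -228. -386.]
150 [ 283. -999. -999. -999. -999. -999. -999. -999. -999. -999. -999. -999. -999.]
```

View pics/s2.png

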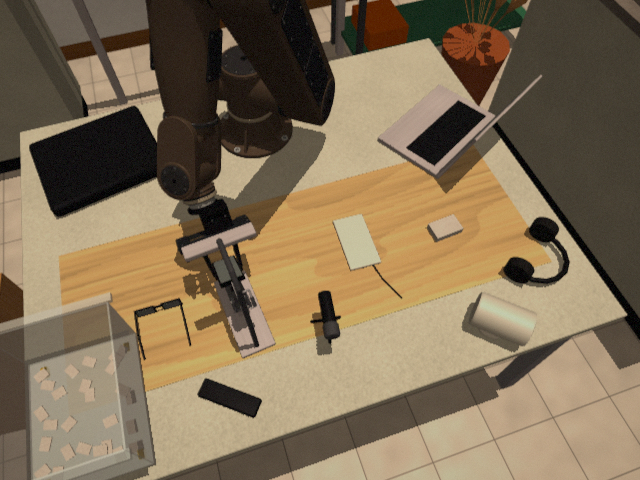

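The clamp is open and the phone is held clear. To choose where to take the tilt out, I need the positions of the panel on the right, the poles behind and the pillar on the left.

Run:
```python
from cell import env
from h import *
c=env.get_calibration("scene");im,d=env.read_camera("scene");P=cloud(d,c["intrinsics"],c["cam_to_world"])
for u,v in((600,150),(560,60),(530,20),(625,250),(500,60),(470,15),(363,20),(340,10),(388,30),(30,60),(60,20),(10,120),(115,60),(20,15),(75,90)):print((u,v),P[v,u].round(0))
c=env.get_calibration("top");im,d=env.read_camera("top");P=cloud(d,c["intrinsics"],c["cam_to_world"])
for u,v in((10,200),(15,300),(10,380),(625,330)):print("top",(u,v),P[v,u].round(0))
```

```text
(600, 150) [ 271. 1304. -285.]
(560, 60) [-111. 1302. -145.]
(530, 20) [-352. 1297. -118.]
(625, 250) [ 617. 1304. -508.]
(500, 60) [-445. 1301. -392.]
(470, 15) [-1070.  1524.  -594.]
(363, 20) [-888.  756. -339.]
(340, 10) [-1199.   749.  -474.]
(388, 30) [-973.  947. -496.]
(30, 60) [-874. -783. -173.]
(60, 20) [-1692.  -766.  -511.]
(10, 120) [ -870. -1007.  -445.]
(115, 60) [-1566.  -553.  -744.]
(20, 15) [-960. -748.  -26.]
(75, 90) [-1157.  -748.  -579.]
top (10, 200) [ 898. 1307. -653.]
top (15, 300) [ 486. 1295. -721.]
top (10, 380) [316. 710. 190.]
top (625, 330) [  390. -1067.  -449.]
```

Run:
```python
from cell import env
from h import *
s=env.state();T=toolT(s);print(s['t'],s['ft_force'],s['grip_force'])
for p in([385,-230,330],[200,-430,480],[-100,-520,500],[-400,-400,500],[-700,-283,500]):print(p,shift(T,p).tolist())
```

```text
21.05 [ 0.27413965 -0.28649752 -2.95863244] 29.978035390377045
[385, -230, 330] [-0.009, 0.01, -0.094]
[200, -430, 480] [-0.083, 0.189, -0.337]
[-100, -520, 500] [-0.316, 0.246, -0.539]
[-400, -400, 500] [-0.543, 0.095, -0.712]
[-700, -283, 500] [-0.771, -0.054, -0.884]
```

carry_out:
  series:
    - [-0.009,0.01,-0.094,0,0.55]
    - [-0.009,0.01,-0.094,0,0.55]
    - [-0.083,0.189,-0.337,0,0.55]
    - [-0.083,0.189,-0.337,0,0.55]
    - [-0.083,0.189,-0.337,0,0.55]
    - [-0.083,0.189,-0.337,0,0.55]
    - [-0.083,0.189,-0.337,0,0.55]
    - [-0.083,0.189,-0.337,0,0.55]
    - [-0.316,0.246,-0.539,0,0.55]
    - [-0.316,0.246,-0.539,0,0.55]
    - [-0.316,0.246,-0.539,0,0.55]
    - [-0.316,0.246,-0.539,0,0.55]
    - [-0.316,0.246,-0.539,0,0.55]
    - [-0.316,0.246,-0.539,0,0.55]

```text
t: 22.8
eef_pos: [-102.6, -520.4, 499.0]
tcp_rot: [3.138, -0.649, 0.108]
ft_force: [-0.2, 0.1, -1.4]
opening: 0.648
grip_force: 30.0
```

Run:
```python
from cell import env
from h import *
s=env.state();T=toolT(s);print(s['joints'],s['opening'],T.round(3))
for p in([-400,-400,500],[-700,-283,500]):print(p,shift(T,p).tolist())
```

```text
[-1.97279746  0.30638743  1.64319017  0.55817328  1.54717095 -0.62483538] 0.6475435092409351 [[ 7.92000e-01  1.05000e-01  6.01000e-01 -1.02603e+02]
 [ 8.60000e-02 -9.94000e-01  6.10000e-02 -5.20415e+02]
 [ 6.04000e-01  3.00000e-03 -7.97000e-01  4.99008e+02]
 [ 0.00000e+00  0.00000e+00  0.00000e+00  1.00000e+00]]
[-400, -400, 500] [-0.225, -0.151, -0.172]
[-700, -283, 500] [-0.452, -0.299, -0.346]
```

carry_out:
  series:
    - [-0.225,-0.151,-0.172,0,0.55]
    - [-0.225,-0.151,-0.172,0,0.55]
    - [-0.225,-0.151,-0.172,0,0.55]
    - [-0.225,-0.151,-0.172,0,0.55]
    - [-0.225,-0.151,-0.172,0,0.55]
    - [-0.225,-0.151,-0.172,0,0.55]
    - [-0.452,-0.299,-0.346,0,0.55]
    - [-0.452,-0.299,-0.346,0,0.55]
    - [-0.452,-0.299,-0.346,0,0.55]
    - [-0.452,-0.299,-0.346,0,0.55]
    - [-0.452,-0.299,-0.346,0,0.55]
    - [-0.452,-0.299,-0.346,0,0.55]

```text
t: 24.3
eef_pos: [-700.2, -283.9, 499.1]
tcp_rot: [3.136, -0.651, 0.111]
ft_force: [0.9, -0.2, -1.7]
opening: 0.651
grip_force: 30.0
```

```bash
cat >> h.py <<'E'
def push(T,azd,n=.2):
    R=T[:3,:3];b=np.radians(azd);r=np.array([np.cos(b),np.sin(b),0]);d=R[:,2];p=r-(r@d)*d;return (n*R.T@p/np.linalg.norm(p)).round(3)
E
python3 - <<'E'
from cell import env
from h import *
s=env.state();T=toolT(s);print(s['joints'],s['opening'],T.round(3));print(push(T,-158))
E
```

```text
[-2.8557233   0.73379068  0.8987452   0.13270001  2.14791281 -1.35874955] 0.6510687258664101 [[ 7.91000e-01  1.08000e-01  6.03000e-01 -7.00163e+02]
 [ 8.80000e-02 -9.94000e-01  6.20000e-02 -2.83929e+02]
 [ 6.06000e-01  5.00000e-03 -7.95000e-01  4.99066e+02]
 [ 0.00000e+00  0.00000e+00  0.00000e+00  1.00000e+00]]
[-0.188  0.067 -0.   ]
```

carry_out:
  series:
    - [-0.14,0.05,-0.1,0,0.55]
    - [-0.14,0.05,-0.1,0,0.55]
    - [-0.14,0.05,-0.1,0,0.55]

```text
t: 24.68
eef_pos: [-811.5, -333.8, 495.4]
tcp_rot: [3.13, -0.643, 0.115]
ft_force: [-0.0, -1.1, -1.0]
opening: 0.648
grip_force: 30.0
```

carry_out:
  series:
    - [-0.188,0.067,0,0,0.55]

```text
t: 24.8
eef_pos: [-829.6, -348.5, 453.6]
tcp_rot: [3.124, -0.631, 0.114]
ft_force: [-2.6, -0.1, 9.1]
opening: 0.651
grip_force: 29.9
```

carry_out:
  series:
    - [-0.188,0.067,0,0,0.55]

```text
t: 24.92
eef_pos: [-841.7, -361.2, 403.1]
tcp_rot: [3.119, -0.625, 0.113]
ft_force: [-0.3, -1.3, -2.7]
opening: 0.65
grip_force: 30.0
```

carry_out:
  series:
    - [-0.188,0.067,0,0,0.55]

```text
t: 25.05
eef_pos: [-849.8, -371.4, 365.0]
tcp_rot: [3.11, -0.602, 0.113]
ft_force: [-0.2, -0.1, -2.1]
opening: 0.648
grip_force: 30.0
```

carry_out:
  series:
    - [-0.188,0.067,0,0,0.55]

```text
t: 25.18
eef_pos: [-856.8, -380.4, 326.8]
tcp_rot: [3.102, -0.582, 0.112]
ft_force: [-0.0, 0.1, -1.7]
opening: 0.649
grip_force: 30.0
```

Run:
```python
from cell import env
from h import *
s=env.state();T=toolT(s);print(s['joints'],s['opening'],T.round(3));print(push(T,-158))
```

```text
[-2.80798413  1.3061908   0.05130445  0.22216154  2.33472884 -1.22903394] 0.6487268502153037 [[ 8.30000e-01  9.00000e-02  5.50000e-01 -8.56758e+02]
 [ 9.40000e-02 -9.95000e-01  2.20000e-02 -3.80434e+02]
 [ 5.49000e-01  3.30000e-02 -8.35000e-01  3.26783e+02]
 [ 0.00000e+00  0.00000e+00  0.00000e+00  1.00000e+00]]
[-0.188  0.068 -0.   ]
```

```bash
cat >> h.py <<'E'
def hp(T,azd,n=.2):
    b=np.radians(azd);return (n*T[:3,:3].T@np.array([np.cos(b),np.sin(b),0])).round(3)
E
python3 - <<'E'
from cell import env
from h import *
T=toolT(env.state());print(hp(T,-158))
E
```

```text
[-0.161  0.058 -0.104]
```

carry_out:
  series:
    - [-0.161,0.058,-0.104,0,0.55]

```text
t: 25.3
eef_pos: [-860.9, -380.2, 316.1]
tcp_rot: [3.092, -0.558, 0.11]
ft_force: [-0.6, 1.0, -1.9]
opening: 0.65
grip_force: 30.0
```

carry_out:
  series:
    - [-0.161,0.058,-0.104,0,0.55]

```text
t: 25.42
eef_pos: [-865.0, -377.3, 315.8]
tcp_rot: [3.079, -0.523, 0.107]
ft_force: [-0.6, 0.6, -1.7]
opening: 0.649
grip_force: 30.0
```

carry_out:
  series:
    - [-0.161,0.058,-0.104,0,0.55]

```text
t: 25.55
eef_pos: [-869.1, -375.0, 312.6]
tcp_rot: [3.067, -0.492, 0.104]
ft_force: [-0.7, 0.2, -1.9]
opening: 0.65
grip_force: 30.0
```

carry_out:
  series:
    - [-0.161,0.058,-0.104,0,0.55]

```text
t: 25.68
eef_pos: [-872.8, -373.2, 309.6]
tcp_rot: [3.056, -0.463, 0.1]
ft_force: [-0.0, 0.0, -1.8]
opening: 0.649
grip_force: 30.0
```

carry_out:
  series:
    - [-0.161,0.058,-0.104,0,0.55]

```text
t: 25.8
eef_pos: [-876.1, -371.4, 308.2]
tcp_rot: [3.045, -0.434, 0.097]
ft_force: [0.6, 0.3, -2.6]
opening: 0.645
grip_force: 30.0
```

carry_out:
  series:
    - [-0.161,0.058,-0.104,0,0.55]

```text
t: 25.92
eef_pos: [-879.3, -369.4, 309.1]
tcp_rot: [3.033, -0.404, 0.094]
ft_force: [-0.0, 0.1, -2.7]
opening: 0.649
grip_force: 30.0
```

Run:
```python
from cell import env
from h import *
s=env.state();T=toolT(s);print(s['joints'],T.round(3));print(hp(T,-158),hp(T,-154))
```

```text
[-2.82936352  1.31886857  0.04841683  0.22717675  2.13559618 -1.24329632] [[ 9.16000e-01  5.10000e-02  3.99000e-01 -8.79280e+02]
 [ 8.60000e-02 -9.94000e-01 -7.10000e-02 -3.69414e+02]
 [ 3.93000e-01  9.90000e-02 -9.14000e-01  3.09079e+02]
 [ 0.00000e+00  0.00000e+00  0.00000e+00  1.00000e+00]]
[-0.176  0.065 -0.069] [-0.172  0.078 -0.065]
```

carry_out:
  series:
    - [-0.176,0.065,-0.06,0,0.55]

```text
t: 26.05
eef_pos: [-883.2, -371.0, 300.1]
tcp_rot: [3.021, -0.372, 0.09]
ft_force: [-0.3, 0.3, -3.0]
opening: 0.649
grip_force: 30.0
```

carry_out:
  series:
    - [-0.176,0.065,-0.06,0,0.55]

```text
t: 26.18
eef_pos: [-887.0, -372.6, 290.3]
tcp_rot: [3.01, -0.342, 0.086]
ft_force: [-0.3, -0.3, -2.0]
opening: 0.647
grip_force: 30.0
```

carry_out:
  series:
    - [-0.176,0.065,-0.06,0,0.55]

```text
t: 26.3
eef_pos: [-890.6, -373.4, 284.1]
tcp_rot: [2.999, -0.311, 0.081]
ft_force: [-0.3, 0.3, -1.8]
opening: 0.649
grip_force: 30.0
```

carry_out:
  series:
    - [-0.176,0.065,-0.06,0,0.55]

```text
t: 26.42
eef_pos: [-894.0, -373.7, 280.3]
tcp_rot: [2.987, -0.279, 0.076]
ft_force: [0.7, 0.6, -1.1]
opening: 0.653
grip_force: 30.0
```

carry_out:
  series:
    - [-0.18,0.065,-0.04,0,0.55]

```text
t: 26.55
eef_pos: [-897.9, -374.7, 273.3]
tcp_rot: [2.975, -0.245, 0.071]
ft_force: [1.0, -0.1, -2.7]
opening: 0.65
grip_force: 30.0
```

carry_out:
  series:
    - [-0.18,0.065,-0.04,0,0.55]

```text
t: 26.68
eef_pos: [-901.6, -375.4, 267.0]
tcp_rot: [2.963, -0.213, 0.065]
ft_force: [-0.1, -1.1, -1.9]
opening: 0.65
grip_force: 30.0
```

carry_out:
  series:
    - [-0.18,0.065,-0.04,0,0.55]

```text
t: 26.8
eef_pos: [-905.2, -375.5, 263.4]
tcp_rot: [2.951, -0.18, 0.059]
ft_force: [0.5, 0.2, -2.4]
opening: 0.652
grip_force: 30.0
```

carry_out:
  series:
    - [-0.18,0.065,-0.02,0,0.55]

```text
t: 26.92
eef_pos: [-909.0, -376.7, 257.1]
tcp_rot: [2.938, -0.146, 0.052]
ft_force: [0.8, 0.2, -2.1]
opening: 0.65
grip_force: 30.0
```

carry_out:
  series:
    - [-0.18,0.065,-0.02,0,0.55]

```text
t: 27.05
eef_pos: [-912.6, -377.6, 251.3]
tcp_rot: [2.926, -0.114, 0.045]
ft_force: [-0.2, -0.1, -2.1]
opening: 0.649
grip_force: 30.0
```

carry_out:
  series:
    - [-0.18,0.065,-0.01,0,0.55]

```text
t: 27.18
eef_pos: [-916.2, -378.6, 245.8]
tcp_rot: [2.913, -0.08, 0.037]
ft_force: [0.0, -0.5, -1.7]
opening: 0.645
grip_force: 30.0
```

Run:
```python
from cell import env
from h import *
s=env.state();T=toolT(s);print(s['joints'],T.round(3));print(hp(T,-158))
```

```text
[-2.83604846  1.37850914  0.04829633  0.24465548  1.7254082  -1.25655151] [[ 9.96000e-01  1.80000e-02  8.60000e-02 -9.16245e+02]
 [ 3.70000e-02 -9.74000e-01 -2.24000e-01 -3.78624e+02]
 [ 8.00000e-02  2.26000e-01 -9.71000e-01  2.45782e+02]
 [ 0.00000e+00  0.00000e+00  0.00000e+00  1.00000e+00]]
[-0.187  0.07   0.001]
```

Run:
```python
from cell import env
from h import *
s=env.state();T=toolT(s)
for p in([-600,-245,460],[-250,-430,580],[120,-480,600],[440,-220,600],[470,150,600],[230,450,600],[-170,600,550]):print(p,shift(T,p).tolist())
```

```text
[-600, -245, 460] [0.337, -0.076, -0.211]
[-250, -430, 580] [0.688, 0.138, -0.256]
[120, -480, 600] [1.057, 0.197, -0.232]
[440, -220, 600] [1.385, -0.05, -0.263]
[470, 150, 600] [1.429, -0.41, -0.343]
[230, 450, 600] [1.201, -0.706, -0.431]
[-170, 600, 550] [0.804, -0.871, -0.45]
```

carry_out:
  series:
    - [0.337,-0.076,-0.211,0,0.55]
    - [0.337,-0.076,-0.211,0,0.55]
    - [0.337,-0.076,-0.211,0,0.55]
    - [0.337,-0.076,-0.211,0,0.55]
    - [0.337,-0.076,-0.211,0,0.55]
    - [0.337,-0.076,-0.211,0,0.55]
    - [0.337,-0.076,-0.211,0,0.55]
    - [0.688,0.138,-0.256,0,0.55]
    - [0.688,0.138,-0.256,0,0.55]
    - [0.688,0.138,-0.256,0,0.55]
    - [0.688,0.138,-0.256,0,0.55]
    - [0.688,0.138,-0.256,0,0.55]
    - [0.688,0.138,-0.256,0,0.55]
    - [0.688,0.138,-0.256,0,0.55]
    - [1.057,0.197,-0.232,0,0.55]
    - [1.057,0.197,-0.232,0,0.55]
    - [1.057,0.197,-0.232,0,0.55]
    - [1.057,0.197,-0.232,0,0.55]
    - [1.057,0.197,-0.232,0,0.55]
    - [1.057,0.197,-0.232,0,0.55]

```text
t: 29.68
eef_pos: [121.8, -478.6, 602.8]
tcp_rot: [2.911, -0.082, 0.038]
ft_force: [-1.1, -0.3, -2.4]
opening: 0.649
grip_force: 30.0
```

Run:
```python
from cell import env
from h import *
s=env.state();T=toolT(s);print(s['joints'],T.round(3))
for p in([440,-220,600],[470,150,600],[230,450,600],[-170,600,550],[-320,830,500]):print(p,shift(T,p).tolist())
```

```text
[-1.46634886  0.11621253  1.58798505  0.0693998   1.20223219  0.05892409] [[ 9.96000e-01  1.80000e-02  8.90000e-02  1.21755e+02]
 [ 3.80000e-02 -9.74000e-01 -2.25000e-01 -4.78646e+02]
 [ 8.20000e-02  2.28000e-01 -9.70000e-01  6.02826e+02]
 [ 0.00000e+00  0.00000e+00  0.00000e+00  1.00000e+00]]
[440, -220, 600] [0.326, -0.247, -0.027]
[470, 150, 600] [0.37, -0.606, -0.108]
[230, 450, 600] [0.142, -0.903, -0.197]
[-170, 600, 550] [-0.254, -1.067, -0.218]
[-320, 830, 500] [-0.399, -1.305, -0.234]
```

carry_out:
  series:
    - [0.326,-0.247,-0.027,0,0.55]
    - [0.326,-0.247,-0.027,0,0.55]
    - [0.326,-0.247,-0.027,0,0.55]
    - [0.326,-0.247,-0.027,0,0.55]
    - [0.326,-0.247,-0.027,0,0.55]
    - [0.326,-0.247,-0.027,0,0.55]
    - [0.326,-0.247,-0.027,0,0.55]
    - [0.37,-0.606,-0.108,-7,0.55]
    - [0.37,-0.606,-0.108,-14,0.55]
    - [0.37,-0.606,-0.108,-21,0.55]
    - [0.37,-0.606,-0.108,-28,0.55]
    - [0.37,-0.606,-0.108,-35,0.55]
    - [0.37,-0.606,-0.108,-42,0.55]
    - [0.142,-0.903,-0.197,-49,0.55]
    - [0.142,-0.903,-0.197,-56,0.55]
    - [0.142,-0.903,-0.197,-63,0.55]
    - [0.142,-0.903,-0.197,-70,0.55]
    - [0.142,-0.903,-0.197,-77,0.55]
    - [0.142,-0.903,-0.197,-82,0.55]
    - [0.142,-0.903,-0.197,-86,0.55]

```text
t: 32.17
eef_pos: [224.9, 451.4, 601.5]
tcp_rot: [3.042, 0.219, 1.525]
ft_force: [1.4, -1.0, -1.3]
opening: 0.648
grip_force: 30.0
```

Run:
```python
from cell import env
from h import *
s=env.state();T=toolT(s);print(s['joints'],T.round(3))
for p in([-170,600,550],[-310,810,450]):print(p,shift(T,p).tolist())
print(hp(T,111))
```

```text
[ 1.00898343  0.18922863  1.50179563 -0.19446458  1.59262565  1.05371371] [[ 4.50000e-02  9.95000e-01  8.90000e-02  2.24944e+02]
 [ 9.75000e-01 -2.40000e-02 -2.21000e-01  4.51402e+02]
 [-2.18000e-01  9.70000e-02 -9.71000e-01  6.01529e+02]
 [ 0.00000e+00  0.00000e+00  0.00000e+00  1.00000e+00]]
[-170, 600, 550] [0.138, -0.402, -0.018]
[-310, 810, 450] [0.359, -0.556, 0.02]
[ 0.179 -0.076 -0.048]
```

carry_out:
  series:
    - [0.138,-0.402,-0.018,0,0.55]
    - [0.138,-0.402,-0.018,0,0.55]
    - [0.138,-0.402,-0.018,0,0.55]
    - [0.138,-0.402,-0.018,0,0.55]
    - [0.138,-0.402,-0.018,0,0.55]
    - [0.138,-0.402,-0.018,0,0.55]
    - [0.138,-0.402,-0.018,0,0.55]
    - [0.359,-0.556,0.02,0,0.55]
    - [0.359,-0.556,0.02,0,0.55]
    - [0.359,-0.556,0.02,0,0.55]
    - [0.359,-0.556,0.02,0,0.55]
    - [0.359,-0.556,0.02,0,0.55]

```text
t: 33.67
eef_pos: [-307.0, 813.6, 444.8]
tcp_rot: [3.041, 0.224, 1.519]
ft_force: [0.5, 0.7, -1.4]
opening: 0.649
grip_force: 30.0
```

carry_out:
  series:
    - [0.179,-0.076,-0.048,0,0.55]

```text
t: 33.8
eef_pos: [-317.6, 844.2, 449.6]
tcp_rot: [3.042, 0.221, 1.519]
ft_force: [-1.1, 1.4, -0.9]
opening: 0.647
grip_force: 30.0
```

carry_out:
  series:
    - [0.179,-0.076,-0.048,0,0.55]

```text
t: 33.92
eef_pos: [-325.3, 866.4, 443.5]
tcp_rot: [3.051, 0.2, 1.52]
ft_force: [-0.5, 1.5, -1.2]
opening: 0.649
grip_force: 30.0
```

carry_out:
  series:
    - [0.179,-0.076,-0.048,0,0.55]

```text
t: 34.05
eef_pos: [-328.5, 875.2, 424.9]
tcp_rot: [3.061, 0.177, 1.522]
ft_force: [-0.3, 0.1, -1.1]
opening: 0.648
grip_force: 30.0
```

carry_out:
  series:
    - [0.179,-0.076,-0.04,0,0.55]

```text
t: 34.17
eef_pos: [-330.9, 881.6, 411.5]
tcp_rot: [3.075, 0.145, 1.525]
ft_force: [-0.4, -0.6, -0.9]
opening: 0.651
grip_force: 30.0
```

Run:
```python
from cell import env
from h import *
s=env.state();T=toolT(s);print(s['joints'],T.round(3))
d=T[:3,2];z=np.degrees(np.arctan2(-d[1],-d[0]));print(z,hp(T,z))
```

```text
[ 1.86118136  1.20648594  0.04907206 -0.01721724  2.04524432  1.89591938] [[ 4.60000e-02  9.97000e-01  6.00000e-02 -3.30920e+02]
 [ 9.88000e-01 -3.60000e-02 -1.48000e-01  8.81591e+02]
 [-1.45000e-01  6.60000e-02 -9.87000e-01  4.11510e+02]
 [ 0.00000e+00  0.00000e+00  0.00000e+00  1.00000e+00]]
112.15407265159583 [ 0.18  -0.082 -0.032]
```

carry_out:
  series:
    - [0.18,-0.082,-0.028,0,0.55]

```text
t: 34.3
eef_pos: [-334.6, 887.3, 399.0]
tcp_rot: [3.089, 0.111, 1.526]
ft_force: [0.4, 0.2, -1.5]
opening: 0.648
grip_force: 30.0
```

carry_out:
  series:
    - [0.18,-0.082,-0.02,0,0.55]

```text
t: 34.42
eef_pos: [-338.6, 893.2, 384.5]
tcp_rot: [3.103, 0.08, 1.528]
ft_force: [-0.7, 0.4, -1.6]
opening: 0.65
grip_force: 30.0
```

carry_out:
  series:
    - [0.18,-0.082,-0.015,0,0.55]

```text
t: 34.55
eef_pos: [-342.2, 898.8, 370.6]
tcp_rot: [3.116, 0.048, 1.529]
ft_force: [-0.0, -0.9, -1.9]
opening: 0.65
grip_force: 30.0
```

carry_out:
  series:
    - [0.18,-0.082,-0.01,0,0.55]

```text
t: 34.67
eef_pos: [-345.7, 904.0, 357.9]
tcp_rot: [3.13, 0.016, 1.53]
ft_force: [-0.1, -1.4, -2.4]
opening: 0.65
grip_force: 30.0
```

Run:
```python
from cell import env
from h import *
s=env.state();T=toolT(s);print(s['joints'],T.round(4))
d=T[:3,2];z=np.degrees(np.arctan2(-d[1],-d[0]));print(z,hp(T,z))
```

```text
[ 1.86834287  1.26154365  0.04843601 -0.00568388  1.85060685  1.90795296] [[ 4.120000e-02  9.991000e-01  1.080000e-02 -3.456744e+02]
 [ 9.990000e-01 -4.100000e-02 -1.660000e-02  9.040036e+02]
 [-1.610000e-02  1.150000e-02 -9.998000e-01  3.578828e+02]
 [ 0.000000e+00  0.000000e+00  0.000000e+00  1.000000e+00]]
123.09155138313665 [ 0.163 -0.116 -0.004]
```

Run:
```python
from cell import env
from h import *
c=env.get_calibration("wrist");s=env.state();T=toolT(s)
im,d=env.read_camera("wrist");P=cloud(d,c["intrinsics"],c["T_tool_cam"])
m=(d>0)&(abs(P[...,0])<75)&(abs(P[...,1])<29)&(P[...,2]>165)&(P[...,2]<195)
q=P[m];q=q[abs(q[:,2]-np.median(q[:,2]))<6]
A=np.c_[q[:,:2],np.ones(len(q))];k,*_=np.linalg.lstsq(A,q[:,2],rcond=None)
print(len(q),"z=ax+by+c",k,"x range",np.percentile(q[:,0],[0.5,99.5]),"y",np.percentile(q[:,1],[.5,99.5]))
n=np.array([-k[0],-k[1],1]);n/=np.linalg.norm(n);print("normal world",T[:3,:3]@n)
m2=(d>0)&(abs(P[...,1])<40)&(abs(P[...,2]-k[2])<12)&(P[...,0]>0)&(P[...,0]<100)
print("x max all",np.percentile(P[m2][:,0],[99,99.9]),"y",np.percentile(P[m2&(P[...,0]>35)][:,1],[1,99]))
```

```text
37239 z=ax+by+c [ 3.86087062e-02 -2.30842650e-03  1.77096506e+02] x range [-57.0531066   69.17640304] y [-28.6606602   28.69803104]
normal world [ 0.01149905 -0.05518476 -0.99840994]
x max all [69.10887978 69.66328395] y [-28.97207954  30.91063441]
```

carry_out:
  series:
    - [0.19,-0.06,-0.005,0,0.55]

```text
t: 34.85
eef_pos: [-342.6, 911.0, 347.4]
tcp_rot: [-3.139, -0.017, 1.531]
ft_force: [0.6, -0.5, -1.3]
opening: 0.655
grip_force: 30.0
```

carry_out:
  series:
    - [0.038,-0.012,0,0,0.55]

```text
t: 34.98
eef_pos: [-339.7, 916.0, 339.2]
tcp_rot: [-3.131, -0.036, 1.53]
ft_force: [0.6, 0.8, -1.2]
opening: 0.648
grip_force: 30.0
```

Run:
```python
from cell import env
from h import *
s=env.state();T=toolT(s);print(s['joints'],T.round(4))
n=np.array([-.0386,.0023,1]);print("normal",T[:3,:3]@n)
for p in([-100,600,480],[300,420,480],[510,162,400]):print(p,shift(T,p).tolist())
```

```text
[ 1.85860149e+00  1.28077503e+00  4.85297555e-02 -1.82126013e-03
  1.77433730e+00  1.89923596e+00] [[ 4.120000e-02  9.991000e-01 -9.100000e-03 -3.397386e+02]
 [ 9.985000e-01 -4.080000e-02  3.690000e-02  9.160198e+02]
 [ 3.650000e-02 -1.060000e-02 -9.993000e-01  3.392435e+02]
 [ 0.000000e+00  0.000000e+00  0.000000e+00  1.000000e+00]]
normal [-0.0083512  -0.00174862 -1.00071097]
[-100, 600, 480] [-0.301, 0.251, -0.154]
[300, 420, 480] [-0.464, 0.658, -0.165]
[510, 162, 400] [-0.716, 0.879, -0.096]
```

Run:
```python
from cell import env
from h import *
T=toolT(env.state())
for p in([-100,600,480],[300,500,500],[700,100,500],[870,0,480]):print(p,shift(T,p).tolist())
```

```text
[-100, 600, 480] [-0.301, 0.251, -0.154]
[300, 500, 500] [-0.383, 0.654, -0.182]
[700, 100, 500] [-0.766, 1.07, -0.2]
[870, 0, 480] [-0.86, 1.245, -0.185]
```

carry_out:
  series:
    - [-0.301,0.251,-0.154,0,0.55]
    - [-0.301,0.251,-0.154,0,0.55]
    - [-0.301,0.251,-0.154,0,0.55]
    - [-0.301,0.251,-0.154,0,0.55]
    - [-0.301,0.251,-0.154,0,0.55]
    - [-0.301,0.251,-0.154,0,0.55]
    - [-0.301,0.251,-0.154,0,0.55]
    - [-0.383,0.654,-0.182,0,0.55]
    - [-0.383,0.654,-0.182,7,0.55]
    - [-0.383,0.654,-0.182,14,0.55]
    - [-0.383,0.654,-0.182,21,0.55]
    - [-0.383,0.654,-0.182,28,0.55]
    - [-0.383,0.654,-0.182,35,0.55]
    - [-0.383,0.654,-0.182,42,0.55]
    - [-0.766,1.07,-0.2,50,0.55]
    - [-0.766,1.07,-0.2,58,0.55]
    - [-0.766,1.07,-0.2,66,0.55]
    - [-0.766,1.07,-0.2,74,0.55]
    - [-0.766,1.07,-0.2,82,0.55]
    - [-0.766,1.07,-0.2,89.6,0.55]

```text
t: 37.48
eef_pos: [555.4, 240.1, 501.4]
tcp_rot: [-3.105, 0.009, -0.038]
ft_force: [0.4, 0.9, -1.7]
opening: 0.647
grip_force: 30.0
```

Run:
```python
from cell import env
from h import *
s=env.state();T=toolT(s);print(s['joints'],T.round(4))
n=np.array([-.0386,.0023,1]);print("normal",T[:3,:3]@n)
for p in([700,60,500],[870,0,480]):print(p,shift(T,p).tolist())
```

```text
[0.29375697 0.38248759 1.47616423 0.03916847 1.27948437 1.89193284] [[ 9.992000e-01 -3.870000e-02 -7.400000e-03  5.554426e+02]
 [-3.840000e-02 -9.986000e-01  3.700000e-02  2.400798e+02]
 [-8.800000e-03 -3.670000e-02 -9.993000e-01  5.013812e+02]
 [ 0.000000e+00  0.000000e+00  0.000000e+00  1.000000e+00]]
normal [-0.04601166  0.03614834 -0.99903527]
[700, 60, 500] [0.151, 0.174, -0.006]
[870, 0, 480] [0.324, 0.228, 0.01]
```

carry_out:
  series:
    - [0.324,0.2,0.01,0,0.55]
    - [0.324,0.2,0.01,0,0.55]
    - [0.324,0.2,0.01,0,0.55]
    - [0.324,0.2,0.01,0,0.55]
    - [0.324,0.2,0.01,0,0.55]
    - [0.324,0.2,0.01,0,0.55]
    - [0.324,0.2,0.01,0,0.55]

```text
t: 38.35
eef_pos: [874.0, 27.9, 476.0]
tcp_rot: [-3.106, 0.013, -0.037]
ft_force: [-0.1, 0.0, -2.4]
opening: 0.65
grip_force: 30.0
```

carry_out:
  series:
    - [0.2,0.0,0,0,0.55]

```text
t: 38.48
eef_pos: [905.8, 29.8, 481.4]
tcp_rot: [-3.105, 0.014, -0.035]
ft_force: [2.2, 0.5, 0.1]
opening: 0.652
grip_force: 30.0
```

carry_out:
  series:
    - [0.2,0.0,0,0,0.55]

```text
t: 38.6
eef_pos: [931.3, 28.2, 475.2]
tcp_rot: [-3.103, -0.012, -0.034]
ft_force: [2.0, 0.0, -1.8]
opening: 0.652
grip_force: 30.0
```

Run:
```python
from cell import env
from h import *
s=env.state();T=toolT(s);print(s['joints'],T.round(4))
n=np.array([-.0386,.0023,1]);print("normal",T[:3,:3]@n)
```

```text
[-0.04387402  1.12142301  0.08713849  0.04073199  1.92072657  1.57503024] [[ 9.993000e-01 -3.360000e-02  1.370000e-02  9.312613e+02]
 [-3.410000e-02 -9.987000e-01  3.770000e-02  2.820990e+01]
 [ 1.240000e-02 -3.810000e-02 -9.992000e-01  4.752472e+02]
 [ 0.000000e+00  0.000000e+00  0.000000e+00  1.000000e+00]]
normal [-0.02495755  0.0367091  -0.99976238]
```

carry_out:
  series:
    - [0.16,0.0,0,0,0.55]

```text
t: 38.72
eef_pos: [943.1, 24.9, 454.5]
tcp_rot: [-3.101, -0.04, -0.035]
ft_force: [0.1, -0.2, 2.1]
opening: 0.646
grip_force: 30.0
```

Run:
```python
from cell import env
from h import *
s=env.state();T=toolT(s);print(s['joints'],T.round(4))
n=np.array([-.0386,.0023,1]);print("normal",T[:3,:3]@n)
off=T[:3,:3]@np.array([-.4,.5,189])
p=np.array([515.4,162,10])-off;print(p)
for z in(250,40,6,3): print(shift(T,p+[0,0,z]).tolist())
```

```text
[-0.0471002   1.16087623  0.04708105  0.04325665  1.89410668  1.57274699] [[ 9.986000e-01 -3.370000e-02  4.110000e-02  9.431463e+02]
 [-3.530000e-02 -9.986000e-01  3.910000e-02  2.487430e+01]
 [ 3.970000e-02 -4.050000e-02 -9.984000e-01  4.545089e+02]
 [ 0.000000e+00  0.000000e+00  0.000000e+00  1.000000e+00]]
normal [ 0.00246771  0.03817585 -1.00001588]
[508.05013288 155.09314535 198.73178008]
[-0.439, -0.115, -0.007]
[-0.448, -0.107, 0.203]
[-0.449, -0.105, 0.237]
[-0.449, -0.105, 0.24]
```

carry_out:
  series:
    - [-0.439,-0.115,-0.007,0,0.55]
    - [-0.439,-0.115,-0.007,0,0.55]
    - [-0.439,-0.115,-0.007,0,0.55]
    - [-0.439,-0.115,-0.007,0,0.55]
    - [-0.439,-0.115,-0.007,0,0.55]
    - [-0.439,-0.115,-0.007,0,0.55]
    - [-0.439,-0.115,-0.007,0,0.55]
    - [-0.439,-0.115,-0.007,0,0.55]
    - [-0.448,-0.107,0.203,0,0.55]
    - [-0.448,-0.107,0.203,0,0.55]
    - [-0.448,-0.107,0.203,0,0.55]
    - [-0.448,-0.107,0.203,0,0.55]
    - [-0.448,-0.107,0.203,0,0.55]

```text
t: 40.35
eef_pos: [506.9, 155.4, 238.7]
tcp_rot: [-3.102, -0.039, -0.035]
ft_force: [0.2, -0.2, -1.5]
opening: 0.653
grip_force: 30.0
```

Run:
```python
from cell import env
from h import *
c=env.get_calibration("wrist")
s=env.state();T=toolT(s);print(s['joints'],T.round(4))
im,d=env.read_camera("wrist");cv2.imwrite("pics/w6.png",im[:,:,::-1]);P=cloud(d,c["intrinsics"],T@c["T_tool_cam"])
m=(d>0)&(abs(P[...,2]-10)<5)&(im.min(2)>140)&(abs(P[...,0]-515)<110)&(abs(P[...,1]-162)<60)
q=P[m];print("mat",len(q),rect(q),q.min(0),q.max(0))
off=T[:3,:3]@np.array([-.4,.5,189])
p=np.array([515.4,162,10])-off;print(p)
for z in(6,3,1.5): print(shift(T,p+[0,0,z]).tolist())
```

```text
[0.16795829 0.58979478 1.95424418 0.05946797 0.55172173 1.72329229] [[ 9.986000e-01 -3.370000e-02  4.070000e-02  5.069464e+02]
 [-3.520000e-02 -9.986000e-01  3.850000e-02  1.553798e+02]
 [ 3.940000e-02 -3.990000e-02 -9.984000e-01  2.386968e+02]
 [ 0.000000e+00  0.000000e+00  0.000000e+00  1.000000e+00]]
mat 9090 [519.  161.8  90.3 167.   87.5] [437.47518882 113.49139745   5.09609533] [603.68002151 209.48237723  12.00179097]
[508.12042661 155.20858941 198.73869384]
[-0.0, 0.001, 0.034]
[-0.0, 0.002, 0.037]
[-0.0, 0.002, 0.038]
```

View pics/w6.png

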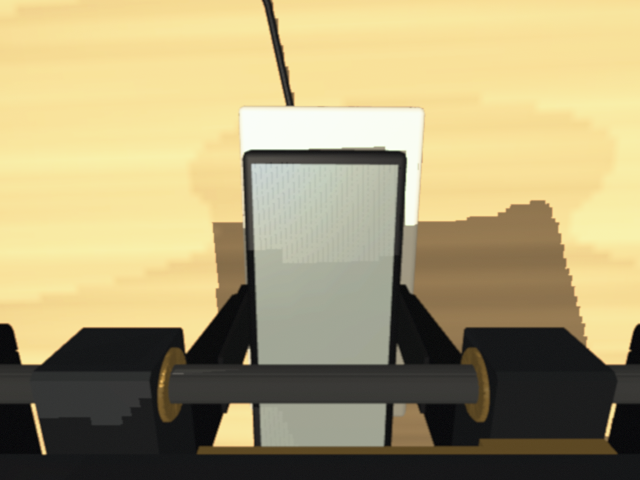

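The phone is over the mat, lined up with it: the mat's far edge is at row ~107 and the phone's far end at row ~155, 40 mm up. Lowering it gently.

carry_out:
  series:
    - [0.002,0.001,0.02,0.4,0.55]
    - [0.002,0.001,0.032,0.4,0.55]
    - [0.002,0.001,0.036,0.4,0.55]
    - [0.002,0.001,0.037,0.4,0.55]
    - [0.002,0.001,0.038,0.4,0.55]
    - [0.002,0.001,0.0385,0.4,0.55]
    - [0.002,0.001,0.0385,0.4,0.55]

```text
t: 41.28
eef_pos: [511.4, 155.6, 201.6]
tcp_rot: [-3.101, -0.042, -0.043]
ft_force: [-1.8, -1.2, 6.7]
opening: 0.649
grip_force: 34.3
```

carry_out:
  series:
    - [0,0,0,0,0.7]
    - [0,0,0,0,0.8]
    - [0,0,0,0,0.8]
    - [0,0,-0.01,0,0.8]
    - [0,0,-0.04,0,0.8]
    - [0,0,-0.1,0,0.8]
    - [0,0,-0.16,0,0.8]
    - [0,0,-0.16,0,0.8]
    - [0,0,-0.16,0,0.8]

```text
t: 42.4
eef_pos: [504.0, 149.2, 360.7]
tcp_rot: [-3.101, -0.041, -0.043]
ft_force: [-0.2, 1.1, -0.3]
opening: 0.801
grip_force: 0.0
```

Run:
```python
from cell import env
from h import *
ims=[]
for n in("scene","top"):
    c=env.get_calibration(n);im,d=env.read_camera(n);P=cloud(d,c["intrinsics"],c["cam_to_world"]);z=P[...,2]
    ims.append(im)
    m=(d>0)&(abs(P[...,0]-517)<110)&(abs(P[...,1]-162)<60)&(z>5)&(z<35)
    dark=m&(z>15.5);q=P[dark];print(n,"phone",len(q),rect(q) if len(q)>9 else "", np.percentile(q[:,2],[5,50,95]) if len(q) else "")
    q=P[m];print("mat+phone",rect(q))
c=env.get_calibration("wrist");s=env.state();T=toolT(s);im,d=env.read_camera("wrist");P=cloud(d,c["intrinsics"],T@c["T_tool_cam"]);z=P[...,2]
m=(d>0)&(abs(P[...,0]-517)<120)&(abs(P[...,1]-162)<60)
for lo,hi,nm in((17,30,"phone"),(6,30,"mat")):
    q=P[m&(z>lo)&(z<hi)];print("wrist",nm,len(q),rect(q),np.percentile(q[:,2],[2,50,98]))
cv2.imwrite("pics/f.png",np.vstack([ims[0][150:400,80:480],im[::2,::2][:, :].repeat(1,0) if 0 else cv2.resize(im,(400,300))])[:,:,::-1])
```

```text
scene phone 944 [521.4 161.6  78.3 149.1  85.2] [17.24625842 21.28976455 25.49546538]
mat+phone [519.5 162.4 213.2 112.6   0.7]
top phone 120 [584.6 154.9  81.2  30.4  88.5] [17.15616224 22.00350856 26.67816501]
mat+phone [530.5 160.3 191.3 118.3   1.1]
wrist phone 14109 [519.1 163.3  62.2 139.5  87. ] [19.57975829 21.70205444 23.22401099]
wrist mat 23226 [527.8 161.2  90.  189.8  87.5] [ 7.7626403  20.92666194 23.04973183]
```

View pics/f.png

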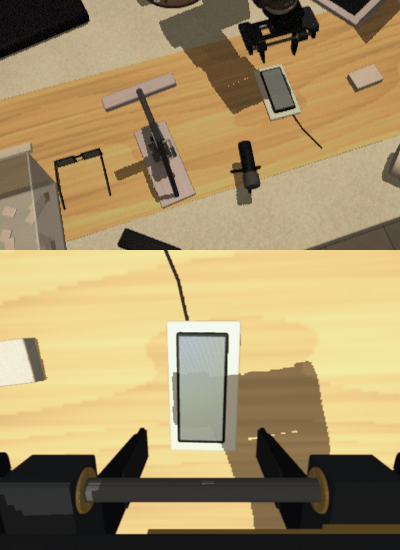

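The phone lies flat on the mat, screen up and lengthwise, about 2–3 mm off centre. The clamp is still open, the mic, specs and carton haven't moved, and the gripper is clear.

```bash
python3 -c "
from cell import env
print(env.job_done())"
```

```text
the job is handed in; nothing more can be done
None
```

The clamp is open, the phone lies screen up and lengthwise on the mat about 2–3 mm off centre, and the job was handed in at about 42.5 s. The moves have no tilt command, so I tilted and untilted the tool by pushing at full stretch, where joint 3 read 0.047–0.049 rad against its rounded 0.05 limit.

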